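# Register a copper busbar in a drilling jig and pin it

### The arm

A 6-joint arm with a two-finger parallel gripper is mounted at the origin on the work surface. World frame = base frame: x ahead of the robot, y to its left, z up, the work surface at z = 0. Lengths are in mm, angles in rad, forces in N, time in s.
With the tool pointing down it reaches from about 400 to 925 mm from the base axis. Payload 12.5 kg.
Tool frame: the origin (TCP) lies at the very end of the fingers, on their centre line; the grasp point (between the pads) lies behind it (env.grip_depth is the z of the grasp point in the tool frame, in mm); z points along the fingers, y is the line along which they close (so a half turn about z gives the same grasp; the last joint's range is limited). The gripper opens to 95 mm and grips with 3 to 60 N. Pads are 20 mm wide; open, the fingers measure 119 mm over their backs; the gripper's body (75 mm by 180 mm) begins 59 mm behind the grasp point.
Start: joints at [1.057, 0.491, 1.559, -0, 1.092, -0.106], TCP at [247.855, 573.772, 214.661] pointing down, gripper open.
Joint ranges: [-3.1, 3.1], [-0.84, 2.19], [0.05, 2.79], [-1.13, 4.28], [0.06, 2.93], [-2.69, 2.69]. Speed limits (rad/s): [2.22, 2.22, 2.79, 3.14, 3.14, 3.14].

### API

Orientations are given as [roll, pitch, yaw] about the fixed x, y, z axes, in that order (R = Rz(yaw) Ry(pitch) Rx(roll)).
In Python, from cell import env, optics gives the robot as it stands.
- The arm moves only by the tool step_arm, never from a script. Its argument "moves" is a list of rows, each an object of numbers: "tx", "ty", "tz": the shift along the tool's x, y, z in mm; "roll": the turn about the tool's z in rad. In form: [{"tx": .., "ty": .., "tz": .., "roll": ..}, ...]. A call has 1 to 12 rows; each row is the pose to reach, as a shift and turn from the pose commanded when the call began, along the tool's axes at that moment; what a row does not reach only later rows make up. A row lasts 1/12 s, in which the tool goes at most 41.7 mm and 7.16 degrees, less where a joint would pass 70% of its speed; a pose out of reach is approached as far as the arm can. A call with a gripper value outside its range is refused whole. "grip" is the finger opening in mm, from 0 to 95.1, set as the call begins (left out, the last holds). The fingers move at their own pace and stop on an object; the grip force is fixed at half the most. Time passes only in rows, so rows that repeat a pose let the fingers close. It gives the time, the measured TCP pose, the force, the opening and the grip force at its end, in the units of the state.
- env.state(): the state, without advancing time (a new reading comes with each control period).
- optics.read_camera(name): name is "scene" or "top" or "wrist"; returns a dict with "pixels" (400x640x3 uint8, blue, green, red), "mtx" (3x3 intrinsics, pixels), "dist" ([k1, k2, p1, p2, k3] as OpenCV has them; the pictures are not rectified), "view" (4x4, takes a point from world to camera coordinates). Camera axes: x right, y down, z forward; pixel columns grow to the right and rows downward; lengths in mm; the calibration is good to about 2 mm. A picture is of the moment at which its call begins. There is no depth.
- env.job_done(): hands the job in; it is judged then, once.
The state is a dict: "t": time; "joints": joint angles; "qvel": joint speeds; "tau": joint torques, N m; "eef_pos": TCP position; "tcp_rot": TCP orientation; "ft_force": force on the tool from outside, world axes, zero at the start; "moment": the same for the moment, N m; "opening": opening from 0.0 (shut) to 1.0 (fully open); "grip_force": force on a finger pad.
Only numpy, scipy, OpenCV 4.12 (cv2) and the standard library are available. Lean on these libraries where they do the work, as an engineer would, in place of code of your own. Each camera call takes 0.05 s, during which the arm holds its last target. There are 200 camera calls.

### The job

The copper busbar is lying half under the riser shelf that carries the servo drives: bring it to the drilling jig and register it flat on the base, plain end under the clear bridge and fully home against the blue end stop, long edge flush along the blue side rail, so that its hole lies over the jig's hole. Then take the red-headed locating pin from its wooden stand and put it down through the bar's hole into the jig until its head sits on the bar. Leave everything else on the bench where it is.

Things in the scene. Friction and masses are not known exactly. Their poses are not given: they have to be found in the camera images.
- busbar: Loose copper bar 180 (x) x 30 (y) x 10 mm thick, about 0.45 kg, origin at the centre of its underside. +x points to its plain end; a 14 mm hole lies on the centre line 25 mm from the other end (x = -65 mm). Starts on the bench with its plain end 50 to 65 mm out from under the riser's front edge, the hole end inside.
- busbar_hole (a point): Centre of the bar's 14 mm hole, on its upper face.
- jig: Drilling jig fixed to the bench: aluminium base 240 (x) x 120 (y) x 28 mm high, origin at the centre of its underside. Open on its +y side and at its -x end. Registered, the bar lies on the base top with its origin at x = 0, y = -27, z = 28 mm of the jig and its +x (plain end) along the jig's +x.
- jig_rail (a point): Middle of the blue side rail's upper inner edge. Its inner face, at y = -42 mm of the jig, runs from x = -80 to 90 mm and stands 8 mm above the base top (18 mm under the bridge).
- jig_stop (a point): Middle of the blue end stop's foot, on its face at x = 90 mm of the jig, at the base top; it stands 18 mm above the base top, right across.
- jig_bridge (a point): Middle of the top of the clear plastic bridge, which covers the base from x = 25 to 92 mm, all its width; underside 18 mm, top 26 mm above the base top. A post at its +y side has its inner face at y = 48 mm: the tunnel below is 90 mm wide, open towards -x.
- jig_hole (a point): Mouth of the jig's 14 mm hole in the base top, at x = -65, y = -27 mm of the jig; it goes through the base, 28 mm deep.
- riser: Steel riser shelf fixed to the bench, 170 wide (y), 150 deep, top 45 mm high; origin on the bench at the middle of its front edge, +x inwards (the bar comes out along -x). Opening below 37 high, 154 mm wide. Three black servo drives stand on it from 38 mm behind the front edge, up to 121 mm high.
- pin: Loose locating pin 74 mm long, origin at its tip, z along it to the head. Steel shank 12 mm in diameter, 36 mm long, chamfered tip; red cylindrical head 26 mm in diameter, 38 mm high; the head's underside (z = 36 mm) is the shoulder it rests on. Starts upright in its stand, shoulder on the stand's top.
- pin_stand: Fixed wooden block 50 x 50 x 45 mm high with a 14 mm hole through its middle for the pin; origin at the centre of its underside.
- reel: Bystander: empty black wire reel standing on its flange, 72 mm in diameter, 60 mm high; origin at the centre of its underside.
- terminal_block: Bystander: green terminal block 60 (x) x 22 x 20 mm; origin at the centre of its underside. Lies beside the bar in front of the riser.
- relay: Bystander: orange relay module 50 (x) x 24 x 30 mm high; origin at the centre of its underside. Lies on the other side of the bar in front of the riser.
- screwdriver: Bystander: screwdriver about 180 mm long lying along its x, beside the jig's rail side.
- tape: Bystander: yellow tape roll lying flat, 60 mm in diameter, 19 mm high; origin at the centre of its underside.
- ferrule_jar: Bystander: jar with blue cap, 56 mm in diameter, 75 mm high; origin at the centre of its underside.
Mind the look-alikes: they are no part of the job. Leave any purple look-alike of the pin_stand alone.

How it is judged (in metres and radians):
On the way:
1. The bar is registered in the jig (end against the stop, long edge along the rail, within 2.5 mm and 0.025 rad) while the pin is still away from the jig's hole (x of busbar in the frame of jig between -0.0025 and 0.0025 m and y of busbar in the frame of jig between -0.0295 and -0.0245 m and angle between the x axis of busbar and the x axis of jig, either way round below 0.025 rad and angle between busbar's own z axis and vertical below 0.04 rad and horizontal distance between busbar_hole and jig_hole below 0.004 m and distance between pin and jig_hole above 0.05 m), for 0.2 s.
At the end, for the whole second after the job is handed in: Bar flat in the jig within 2.5 mm of its registered place on stop and rail, parallel to the rail within 0.025 rad, holes within 4 mm; pin upright (0.08 rad) through both, within 3 mm of the jig hole's axis and within 3 mm of head down on the bar; both at rest (x of busbar in the frame of jig between -0.0025 and 0.0025 m and y of busbar in the frame of jig between -0.0295 and -0.0245 m and angle between the x axis of busbar and the x axis of jig, either way round below 0.025 rad and angle between busbar's own z axis and vertical below 0.04 rad and horizontal distance between busbar_hole and jig_hole below 0.004 m and horizontal distance between pin and jig_hole below 0.003 m and z of pin in the frame of jig between -0.001 and 0.005 m and angle between pin's own z axis and vertical below 0.08 rad and linear speed of each of pin, busbar below 0.01 m/s); the robot touches nothing.
It fails at once if A bystander (reel, terminal block, relay, screwdriver, tape or jar) is moved more than 20 mm (distance of any of reel, terminal_block, relay, screwdriver, tape, ferrule_jar from where it was at the start of the episode above 0.02 m).
It also fails if it takes over 72 s, if anything falls off the work surface, if the arm or the gripper's body presses on something with over 40 N, if the wrist force passes 120 N, or if a joint passes its speed limit or range.

## Working session

There is one attempt and no reset: what is moved stays moved. The work goes in short steps, Python scripts to look and compute and a tool call to move; the robot and the scene stay as the last step left them, time stands still between calls to the robot, and variables do not carry over. Pictures are saved under pics/ and viewed, at most 10 in all, crops included, and the job is handed in when it is done.

Besides the shell and the picture viewer there is one more tool, called after "Call:" by a JSON object that holds its "op" and its "data", one argument or row to a line. step_arm: Moves the arm, as the interface text tells. Its arguments: {"type":"object","properties":{"moves":{"type":"array"},"grip":{"type":"number"}},"required":["moves"]}

```bash
ls; mkdir -p pics; cat > h.py <<'E'
import numpy as np, cv2
from cell import env, optics
def cam(n):
    c=optics.read_camera(n); return {k:np.array(c[k]) for k in c}
def ray(c,uv):
    p=cv2.undistortPoints(np.array([[uv]],float),c['mtx'].astype(float),c['dist'].astype(float))[0,0]
    V=c['view'];R=V[:3,:3];o=-R.T@V[:3,3];d=R.T@np.array([p[0],p[1],1.]);return o,d/np.linalg.norm(d)
def onz(c,uv,z):
    o,d=ray(c,uv);return o+d*(z-o[2])/d[2]
def tri(*cu):
    A=np.zeros((3,3));b=np.zeros(3)
    rs=[ray(c,u) for c,u in cu]
    for o,d in rs:
        P=np.eye(3)-np.outer(d,d);A+=P;b+=P@o
    x=np.linalg.solve(A,b);return x,[np.linalg.norm((np.eye(3)-np.outer(d,d))@(x-o)) for o,d in rs]
def proj(c,X):
    V=c['view'];return cv2.projectPoints(np.array(X,float).reshape(-1,1,3),cv2.Rodrigues(V[:3,:3])[0],V[:3,3],c['mtx'].astype(float),c['dist'].astype(float))[0][:,0]
E
python3 - <<'E'
from h import *
import pickle
s=env.state();print(s['t'],s['eef_pos'],s['tcp_rot'],s['opening'],env.grip_depth)
D={n:cam(n) for n in('scene','top','wrist')}
pickle.dump(D,open('d0.pkl','wb'))
for n in D: cv2.imwrite(f'pics/{n}0.png',D[n]['pixels']); V=D[n]['view'];print(n,-V[:3,:3].T@V[:3,3],V[2,:3],D[n]['mtx'][0,0])
a=cv2.resize(D['scene']['pixels'],(640,400))
E
```

```text
pics
0.0 [247.7206196  573.53985972 214.03664496] [-3.14045725e+00 -1.02999813e-04  2.73382326e+00] 0.9979178518993548 -18.8
scene [1083.71311455  -53.34377262  821.02147574] [-0.60630072  0.11542882 -0.78681359] 406.48043351348565
top [ 373.75216404   84.48439499 1470.20551768] [ 0.10314278 -0.02580432 -0.99433179] 473.2454456751784
wrist [179.48582647 603.19726423 385.57574623] [ 0.24168142 -0.10562729 -0.96458953] 330.7815698844522
```

View pics/scene0.png

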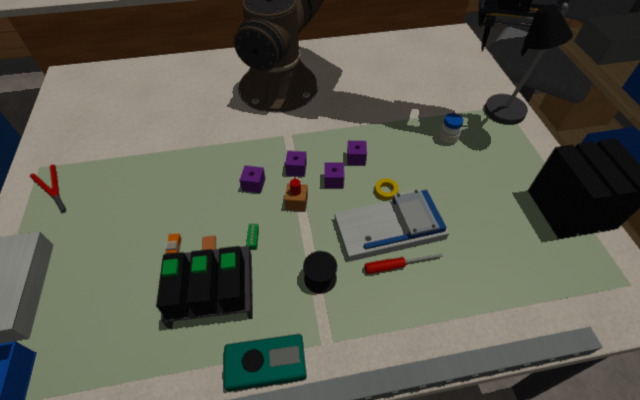

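View pics/top0.png

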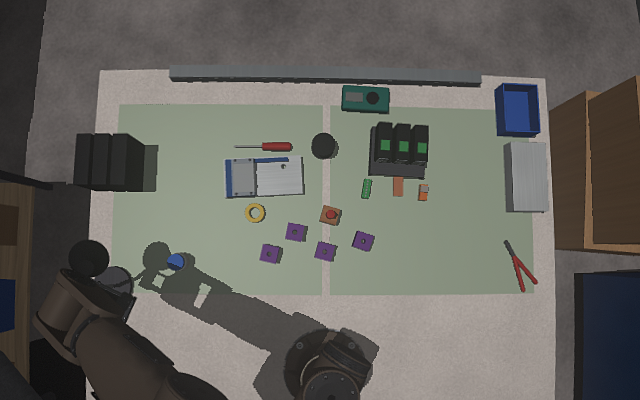

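The scene view shows the bar end at (209,243), between the terminal block at (252,236) and the relay at (174,242). The jig is at (390,222). The pin's red head on the wooden stand is at (295,187) in scene and (331,214) in top. Stand candidates in the scene view are the wooden block (296,197) and the purple ones at (252,179), (296,163), (334,175) and (357,152). Only the wooden one holds the red-headed pin, so that is the one meant.

```bash
python3 - <<'E'
from h import *
import pickle
D=pickle.load(open('d0.pkl','rb'))
S,T=D['scene'],D['top']
def blobs(c,lo,hi,box,mn=8):
    x0,y0,x1,y1=box
    h=cv2.cvtColor(c['pixels'],cv2.COLOR_BGR2HSV)[y0:y1,x0:x1]
    m=cv2.inRange(h,lo,hi);n,l,st,ce=cv2.connectedComponentsWithStats(m)
    return [(ce[i]+[x0,y0],st[i,4]) for i in range(1,n) if st[i,4]>=mn]
for n,c,b in(('S',S,(150,160,320,260)),('T',T,(310,170,440,230))):
    print(n,'red',blobs(c,(0,180,90),(4,255,255),b),'orange/cu',blobs(c,(5,90,90),(18,255,255),b),'green',blobs(c,(50,130,60),(80,255,255),b))
for n,uv in(('pinhead',(331,214)),): print(tri((S,(295,185)),(T,uv)))
for n,u,z in(('bar',(398,187),10),('tb',(367,188),20),('relay',(423,192),30),('jigc',(263,177),28),('riser L',(370,175),45),('riser R',(425,178),45),('reel',(324,146),60),('tape',(255,212),19)): print(n,onz(T,u,z).round())
a=cv2.resize(S['pixels'][145:265,150:320],None,fx=4,fy=4,interpolation=cv2.INTER_CUBIC)
cv2.imwrite('pics/c1.png',a)
E
```

```text
S red [(array([294.78571429, 182.25      ]), np.int32(56))] orange/cu [(array([298.19393939, 193.92121212]), np.int32(165)), (array([287.60869565, 186.91304348]), np.int32(23)), (array([172.78787879, 241.04545455]), np.int32(132)), (array([208.61497326, 242.17112299]), np.int32(187))] green [(array([252.27439024, 235.21341463]), np.int32(164)), (array([227.81521739, 256.18478261]), np.int32(92)), (array([199.64150943, 257.67924528]), np.int32(53))]
T red [] orange/cu [(array([397.52380952, 186.04761905]), np.int32(189)), (array([423.        , 184.58333333]), np.int32(12)), (array([422.67213115, 195.8852459 ]), np.int32(61)), (array([328.65445026, 214.70157068]), np.int32(191))] green []
(array([475.76917236,  -9.16006797,  71.21403171]), [np.float64(0.5802098749359893), np.float64(0.5802098749360025)])
bar [ 567. -225.   10.]
tb [ 561. -125.   20.]
relay [ 550. -299.   30.]
jigc [591. 197.  28.]
riser L [ 598. -131.   45.]
riser R [ 591. -302.   45.]
reel [683.  11.  60.]
tape [483. 220.  19.]
```

View pics/c1.png

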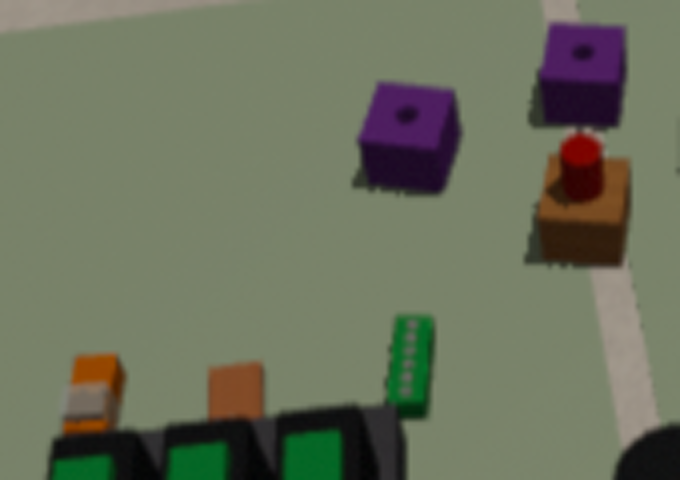

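The crop confirms it: the red head is in the wooden block, and the purple blocks are empty. The bar shows copper between the relay and the terminal block. Next I move over the jig for a close view.

Call:
{"op": "step_arm", "data": {
  "moves": [
    {"tx": -36,"ty": -18,"roll": -0.1},
    {"tx": -73,"ty": -37,"roll": -0.2},
    {"tx": -109,"ty": -55,"roll": -0.3},
    {"tx": -145,"ty": -74,"roll": -0.408},
    {"tx": -182,"ty": -92,"roll": -0.408},
    {"tx": -218,"ty": -110,"roll": -0.408},
    {"tx": -254,"ty": -129,"roll": -0.408},
    {"tx": -291,"ty": -147,"roll": -0.408},
    {"tx": -327,"ty": -166,"roll": -0.408},
    {"tx": -363,"ty": -184,"roll": -0.408},
    {"tx": -400,"ty": -203,"roll": -0.408},
    {"tx": -436,"ty": -221,"roll": -0.408}
  ]
}}

```text
validation failed for argument at $.mo...
```

```bash
python3 - <<'E'
from h import *
import pickle
w=cam('wrist');pickle.dump(w,open('wj.pkl','wb'));cv2.imwrite('pics/wj.png',w['pixels'])
s=env.state();print(s['t'],s['eef_pos'],s['tcp_rot'],s['joints'],s['qvel'])
E
```

```text
0.2 [247.77312857 573.63688567 214.27580847] [-3.14092476e+00 -5.47563845e-05  2.73382521e+00] [ 1.05741440e+00  4.91334968e-01  1.55923309e+00 -1.79815717e-05
  1.09169454e+00 -1.05606210e-01] [-3.20766222e-04 -2.77153757e-03 -1.07456367e-03 -8.92465505e-04
 -6.11897808e-05  1.85765306e-03]
```

View pics/wj.png

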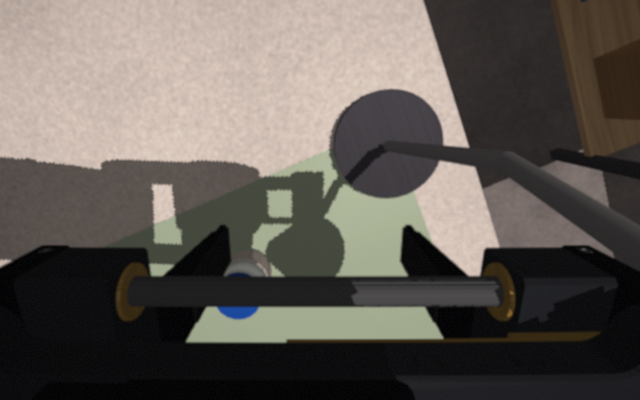

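The wrist view still shows only the jar's blue cap at (238,298), because the move was refused. Rows probably need every key. The gripper hides the rows below about 240, so the target should lie further towards the tool's +x.

Call:
{"op": "step_arm", "data": {
  "moves": [
    {"tx": -37,"ty": -13,"tz": 0,"roll": -0.1},
    {"tx": -74,"ty": -27,"tz": 0,"roll": -0.2},
    {"tx": -111,"ty": -40,"tz": 0,"roll": -0.3},
    {"tx": -148,"ty": -53,"tz": 0,"roll": -0.408},
    {"tx": -185,"ty": -66,"tz": 0,"roll": -0.408},
    {"tx": -222,"ty": -80,"tz": 0,"roll": -0.408},
    {"tx": -260,"ty": -93,"tz": 0,"roll": -0.408},
    {"tx": -297,"ty": -106,"tz": 0,"roll": -0.408},
    {"tx": -370,"ty": -133,"tz": 0,"roll": -0.408},
    {"tx": -445,"ty": -159,"tz": 0,"roll": -0.408},
    {"tx": -519,"ty": -186,"tz": 0,"roll": -0.408},
    {"tx": -519,"ty": -186,"tz": 0,"roll": -0.408}
  ]
}}

```text
t: 1.2
eef_pos: [601.2, 242.8, 214.6]
tcp_rot: [3.142, -0.0, -3.142]
ft_force: [-0.2, 0.5, -0.5]
opening: 0.998
grip_force: 0.0
```

```bash
python3 - <<'E'
from h import *
import pickle
w=cam('wrist');pickle.dump(w,open('wj.pkl','wb'));cv2.imwrite('pics/wj2.png',w['pixels'])
s=env.state();print(s['t'],s['eef_pos'],s['tcp_rot'],s['joints'],s['qvel'].round(2))
E
```

```text
1.25 [605.96764402 238.00872516 214.21077907] [-3.14032680e+00  1.92175492e-03  3.13830421e+00] [ 0.27359643  0.52845858  1.49175631 -0.00193654  1.11987598 -1.29306761] [ 0.07 -0.02  0.06  0.01 -0.04  0.12]
```

Call:
{"op": "step_arm", "data": {
  "moves": [
    {"tx": -22,"ty": -20,"tz": 0,"roll": 0},
    {"tx": -43,"ty": -40,"tz": 0,"roll": 0},
    {"tx": -43,"ty": -40,"tz": 0,"roll": 0},
    {"tx": -43,"ty": -40,"tz": 0,"roll": 0}
  ]
}}

```text
t: 1.58
eef_pos: [643.4, 203.5, 214.0]
tcp_rot: [-3.142, -0.001, 3.14]
ft_force: [0.4, -0.8, -1.1]
opening: 0.997
grip_force: 0.0
```

```bash
python3 - <<'E'
from h import *
import pickle
w=cam('wrist');pickle.dump(w,open('wj2.pkl','wb'));cv2.imwrite('pics/wj2.png',w['pixels'])
s=env.state();print(s['t'],s['eef_pos'],s['tcp_rot'],s['qvel'].round(2))
E
```

```text
1.6333 [642.71385527 204.44739518 214.17271384] [ 3.14152690e+00 -9.05906917e-04  3.14090759e+00] [ 0.02 -0.01  0.01  0.   -0.    0.  ]
```

View pics/wj2.png

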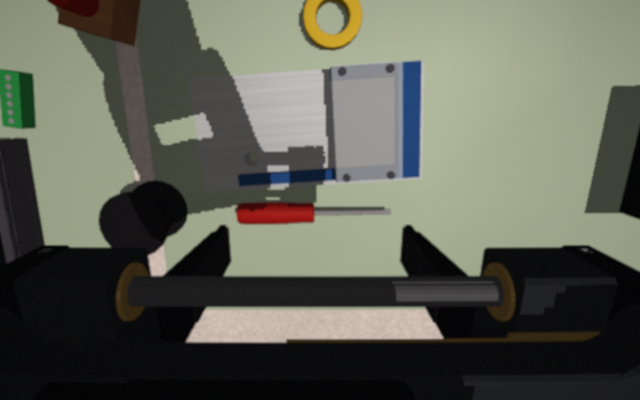

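The wrist view shows the jig spanning about (190..422, 61..195). Its hole is at (252,158), the blue rail runs (240..335, 176) and on under the bridge, and the blue stop is at x≈412. The screwdriver is below the rail, the tape above the jig, and the reel at (160,208). I'll refine these with code, then go to the bar.

```bash
cat > jig.py <<'E'
from h import *
import pickle
def hole(c,u,r=12):
    g=cv2.GaussianBlur(cv2.cvtColor(c['pixels'],cv2.COLOR_BGR2GRAY),(3,3),0)
    x,y=int(u[0])-r,int(u[1])-r;p=g[y:y+2*r,x:x+2*r].astype(float)
    p=cv2.resize(p,None,fx=4,fy=4,interpolation=cv2.INTER_CUBIC)
    best=None
    for t in np.linspace(p.min()+3,np.median(p)-2,10):
        n,l,st,ce=cv2.connectedComponentsWithStats((p<t).astype(np.uint8))
        for i in range(1,n):
            if st[i,0]>0 and st[i,1]>0 and st[i,0]+st[i,2]<8*r and st[i,1]+st[i,3]<8*r and (best is None or st[i,4]>best[1]): best=(ce[i]/4-0.375+[x,y],st[i,4],st[i,2:4]/4)
    return best
E
python3 - <<'E'
from jig import *
a=pickle.load(open('wj.pkl','rb'));b=pickle.load(open('wj2.pkl','rb'))
hb=hole(b,(252,158));print(hb)
Pb=onz(b,hb[0],28);pa=proj(a,Pb)[0];ha=hole(a,pa);print(Pb,pa,ha)
if ha: print('tri',tri((a,ha[0]),(b,hb[0])))
hsv=cv2.cvtColor(b['pixels'],cv2.COLOR_BGR2HSV)
m=cv2.inRange(hsv,(100,120,20),(125,255,255));m[:, :180]=0;m[:,450:]=0;m[220:]=0
n,l,st,ce=cv2.connectedComponentsWithStats(m)
for i in range(1,n):
    if st[i,4]>50: print(st[i],ce[i])
# rail inner (upper in image) edge per column, stop left edge per row
cols=range(240,334,3);pts=[]
for x in cols:
    y=np.where(m[150:200,x])[0]
    if len(y)>3: pts.append((x,150+y[0]-.5))
P=np.array([onz(b,p,36)[:2] for p in pts]);vx=cv2.fitLine(P.astype(np.float32),cv2.DIST_HUBER,0,.01,.01).ravel();print('rail',vx,np.degrees(np.arctan2(vx[1],vx[0])),P[[0,-1]])
pts=[];pr=[]
for y in range(66,175,3):
    x=np.where(m[y,390:440])[0]
    if len(x)>3: pts.append((390+x[0]-.5,y));pr.append((390+x[-1]+.5,y))
print(pts[0],pts[-1],pr[0],pr[-1])
for q in(pts,pr):
    P=np.array([onz(b,p,46)[:2] for p in q]);vx=cv2.fitLine(P.astype(np.float32),cv2.DIST_HUBER,0,.01,.01).ravel();print('stop',vx,np.degrees(np.arctan2(vx[1],vx[0])))
# top edge of base (z=28) from brightness
E
```

```text
(array([249.97917454, 159.26855875]), np.int32(2647), array([16.5, 15.5]))
[624.92210496 132.5960051   28.        ] [217.07313901 196.28527399] (array([217.38777516, 196.10917846]), np.int32(2544), array([15.5 , 14.25]))
tri (array([625.3583646 , 132.14578925,  25.49078754]), [np.float64(0.06684844667747412), np.float64(0.06684844667752286)])
[ 403   62   17  115 1799] [410.98777098 118.00333519]
[239 169  96  16 943] [286.6892895  176.69989396]
rail [ 6.6734821e-02 -9.9777073e-01  6.3630054e+02  1.8688651e+02] -86.17353 [[640.16338528 122.56374961]
 [633.7180146  222.62637263]]
(np.float64(403.5), 66) (np.float64(402.5), 174) (np.float64(419.5), 66) (np.float64(417.5), 174)
stop [9.9814194e-01 6.0931481e-02 5.7973175e+02 2.9178638e+02] 3.4932804
stop [9.979743e-01 6.361899e-02 5.899053e+02 3.081415e+02] 3.6475625
```

Call:
{"op": "step_arm", "data": {
  "moves": [
    {"tx": 0,"ty": -30,"tz": 0,"roll": 0},
    {"tx": 5,"ty": -70,"tz": 0,"roll": 0},
    {"tx": 10,"ty": -110,"tz": 0,"roll": 0},
    {"tx": 15,"ty": -150,"tz": 0,"roll": 0},
    {"tx": 20,"ty": -190,"tz": 0,"roll": 0},
    {"tx": 25,"ty": -230,"tz": 0,"roll": 0},
    {"tx": 30,"ty": -270,"tz": 0,"roll": 0},
    {"tx": 35,"ty": -310,"tz": 0,"roll": 0},
    {"tx": 40,"ty": -350,"tz": 0,"roll": 0},
    {"tx": 40,"ty": -390,"tz": 0,"roll": 0},
    {"tx": 40,"ty": -420,"tz": 0,"roll": 0},
    {"tx": 40,"ty": -420,"tz": 0,"roll": 0}
  ]
}}

```text
t: 2.63
eef_pos: [602.6, -219.2, 214.5]
tcp_rot: [-3.141, 0.0, 3.139]
ft_force: [0.2, 0.1, -0.3]
opening: 1.0
grip_force: 0.0
```

```bash
python3 - <<'E'
from h import *
import pickle
w=cam('wrist');pickle.dump(w,open('wb.pkl','wb'));cv2.imwrite('pics/wb.png',w['pixels'])
s=env.state();print(s['t'],s['eef_pos'],s['tcp_rot'],s['qvel'].round(2))
E
```

```text
2.6833 [ 602.61363354 -216.71882612  214.47307016] [ 3.14147277e+00 -5.17997465e-05  3.13952289e+00] [ 0.06 -0.01  0.03  0.01 -0.    0.02]
```

View pics/wb.png

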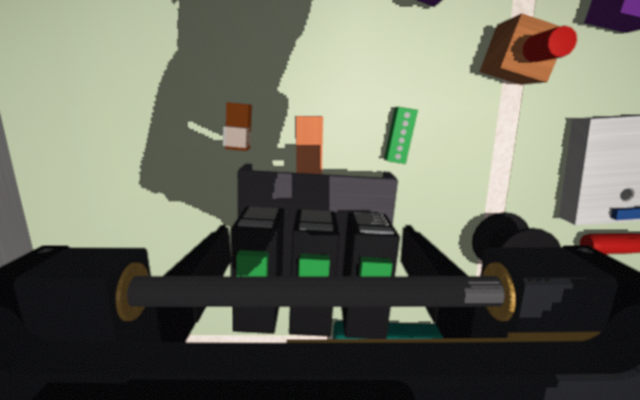

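The wrist view shows the bar end at (295..323, 115), disappearing under the riser front at row ~172. The relay is at (237,127), the terminal block at (402,135) and the pin head at (562,41). I'll measure the bar's edges.

```bash
python3 - <<'E'
from h import *
import pickle
D=pickle.load(open('d0.pkl','rb'))
w=cam('wrist');pickle.dump(w,open('wb.pkl','wb'));s=env.state();print(s['t'],s['eef_pos'],s['tcp_rot'])
hsv=cv2.cvtColor(w['pixels'],cv2.COLOR_BGR2HSV)
m=cv2.inRange(hsv,(4,100,40),(16,255,255));m[:,:275]=0;m[:,345:]=0;m[:95]=0;m[185:]=0
L=[];R=[]
rows=np.where(m.sum(1)>255*15)[0];print(rows[[0,-1]])
for y in rows[4:-4:2]:
    x=np.where(m[y])[0];L.append(onz(w,(x[0]-.5,y),10)[:2]);R.append(onz(w,(x[-1]+.5,y),10)[:2])
L,R=np.array(L),np.array(R)
for q in(L,R):
    f=cv2.fitLine(q.astype(np.float32),cv2.DIST_HUBER,0,.01,.01).ravel();print(f,np.degrees(np.arctan2(f[1],f[0])))
    print(q[0],q[-1])
T=[]
for x in range(299,320,2):
    y=np.where(m[:,x])[0];T.append(onz(w,(x,y[0]-.5),10)[:2])
T=np.array(T);print('end',T[0],T.mean(0),T[-1])
mid=(L+R)/2;print('mid',mid[0],mid[-1],'width',np.linalg.norm(L-R,axis=1).mean())
# height check with scene view
S=D['scene'];e=np.r_[T.mean(0),10];print('end in scene',proj(S,e),proj(S,e+[0,0,10]), 'front row',proj(w,[[600,-220,45],[600,-220,0]]))
h=cv2.cvtColor(S['pixels'],cv2.COLOR_BGR2HSV);ms=cv2.inRange(h,(5,90,90),(18,255,255))[225:265,200:220];ys=np.where(ms.sum(1)>255*6)[0];print(225+ys[[0,-1]])
E
```

```text
2.7333 [ 602.73005693 -215.07414085  214.45798643] [ 3.14106606e+00 -3.26213122e-04  3.14095605e+00]
[116 173]
[ 9.9983859e-01 -1.7968042e-02  5.7224805e+02 -2.4120056e+02] -1.0295483
[ 543.35265134 -240.68303291] [ 597.33240413 -241.65281642]
[ 9.9926203e-01 -3.8410243e-02  5.7005872e+02 -2.1205359e+02] -2.201286
[ 543.39010623 -210.72712767] [ 597.36298061 -212.86292314]
end [ 538.49978416 -234.51425325] [ 538.61205557 -223.45685352] [ 539.6043118  -212.39836501]
mid [ 543.37137879 -225.70508029] [ 597.34769237 -227.25786978] width 29.1523793152427
end in scene [[209.03464429 235.29259164]] [[208.07419793 232.9978154 ]] front row [[312.01582192 176.52346811]
 [312.38407052 168.67134226]]
[236 248]
```

Call:
{"op": "step_arm", "data": {
  "grip": 55,
  "moves": [
    {"tx": 20,"ty": -6,"tz": 0,"roll": 0.028},
    {"tx": 35,"ty": -11,"tz": 20,"roll": 0.028},
    {"tx": 35,"ty": -11,"tz": 55,"roll": 0.028},
    {"tx": 35,"ty": -11,"tz": 90,"roll": 0.028},
    {"tx": 35,"ty": -11,"tz": 125,"roll": 0.028},
    {"tx": 35,"ty": -11,"tz": 155,"roll": 0.028},
    {"tx": 35,"ty": -11,"tz": 180,"roll": 0.028},
    {"tx": 35,"ty": -11,"tz": 195,"roll": 0.028},
    {"tx": 35,"ty": -11,"tz": 205,"roll": 0.028},
    {"tx": 35,"ty": -11,"tz": 211,"roll": 0.028},
    {"tx": 35,"ty": -11,"tz": 211,"roll": 0.028},
    {"tx": 35,"ty": -11,"tz": 211,"roll": 0.028}
  ]
}}

```text
t: 3.73
eef_pos: [568.5, -225.9, 4.4]
tcp_rot: [-3.141, 0.001, 3.115]
ft_force: [0.9, -0.4, -0.4]
opening: 0.576
grip_force: 0.0
```

Call:
{"op": "step_arm", "data": {
  "grip": 15,
  "moves": [
    {"tx": 0,"ty": 0,"tz": 0,"roll": 0},
    {"tx": 0,"ty": 0,"tz": 0,"roll": 0},
    {"tx": 0,"ty": 0,"tz": 0,"roll": 0},
    {"tx": 0,"ty": 0,"tz": 0,"roll": 0},
    {"tx": 0,"ty": 0,"tz": 0,"roll": 0},
    {"tx": 0,"ty": 0,"tz": 0,"roll": 0},
    {"tx": 3,"ty": 0,"tz": 0,"roll": 0},
    {"tx": 8,"ty": 0,"tz": 0,"roll": 0}
  ]
}}

```text
t: 4.4
eef_pos: [561.1, -226.6, 4.0]
tcp_rot: [-3.141, 0.003, 3.114]
ft_force: [4.4, -0.6, 4.4]
opening: 0.313
grip_force: 30.0
```

Call:
{"op": "step_arm", "data": {
  "moves": [
    {"tx": 8,"ty": 0,"tz": 0,"roll": 0},
    {"tx": 20,"ty": 0,"tz": 0,"roll": 0},
    {"tx": 33,"ty": 0,"tz": 0,"roll": 0},
    {"tx": 46,"ty": 0,"tz": 0,"roll": 0},
    {"tx": 59,"ty": 0,"tz": 0,"roll": 0},
    {"tx": 72,"ty": 0,"tz": 0,"roll": 0},
    {"tx": 85,"ty": 0,"tz": 0,"roll": 0},
    {"tx": 98,"ty": 0,"tz": 0,"roll": 0},
    {"tx": 110,"ty": 0,"tz": 0,"roll": 0},
    {"tx": 118,"ty": 0,"tz": 0,"roll": 0},
    {"tx": 124,"ty": 0,"tz": 0,"roll": 0},
    {"tx": 124,"ty": 0,"tz": 0,"roll": 0}
  ]
}}

```text
t: 5.4
eef_pos: [435.2, -223.0, 4.0]
tcp_rot: [-3.141, 0.0, 3.113]
ft_force: [-4.3, -4.2, 9.7]
opening: 0.312
grip_force: 30.0
```

Call:
{"op": "step_arm", "data": {
  "grip": 50,
  "moves": [
    {"tx": 0,"ty": 0,"tz": 0,"roll": 0},
    {"tx": 0,"ty": 0,"tz": 0,"roll": 0},
    {"tx": 0,"ty": 0,"tz": 0,"roll": 0},
    {"tx": 0,"ty": 0,"tz": -30,"roll": 0},
    {"tx": -30,"ty": 0,"tz": -65,"roll": 0},
    {"tx": -60,"ty": 0,"tz": -100,"roll": 0},
    {"tx": -90,"ty": 0,"tz": -130,"roll": 0},
    {"tx": -110,"ty": 0,"tz": -150,"roll": 0},
    {"tx": -140,"ty": 0,"tz": -160,"roll": 0},
    {"tx": -140,"ty": 0,"tz": -160,"roll": 0},
    {"tx": -140,"ty": 0,"tz": -160,"roll": 0}
  ]
}}

```text
t: 6.32
eef_pos: [576.5, -226.1, 163.3]
tcp_rot: [3.141, -0.0, 3.115]
ft_force: [-0.3, 0.5, -0.3]
opening: 0.524
grip_force: 0.0
```

```bash
cat > bar.py <<'E'
from h import *
def bar(c,z,box=(0,0,640,245),rng=((4,90,30),(17,255,255))):
    hsv=cv2.cvtColor(c['pixels'],cv2.COLOR_BGR2HSV);m=cv2.inRange(hsv,*rng)
    k=np.zeros_like(m);x0,y0,x1,y1=box;k[y0:y1,x0:x1]=m[y0:y1,x0:x1];k=cv2.morphologyEx(k,cv2.MORPH_OPEN,np.ones((3,3)))
    out=[]
    for q in cv2.findContours(k,cv2.RETR_EXTERNAL,cv2.CHAIN_APPROX_NONE)[0]:
        if cv2.contourArea(q)<800: continue
        W=np.array([onz(c,p,z)[:2] for p in q[:,0].astype(float)],np.float32)
        r=cv2.minAreaRect(W);B=cv2.boxPoints(r);e=sorted([B[1]-B[0],B[2]-B[1]],key=np.linalg.norm)[1]
        out.append((np.round(q[:,0].mean(0)),r[0],sorted(r[1]),np.degrees(np.arctan2(e[1],e[0]))))
    return out
E
python3 - <<'E'
from bar import *
import pickle
w=cam('wrist');pickle.dump(w,open('wb2.pkl','wb'));cv2.imwrite('pics/wb2.png',w['pixels'])
s=env.state();print(s['t'],s['eef_pos'],s['tcp_rot'])
for o in bar(w,10): print(o)
t=cam('top')
for o in bar(t,10,(330,150,450,260)): print('top',o)
E
```

```text
6.3667 [ 575.37292349 -226.04564711  162.62040616] [ 3.14065428e+00 -1.85411586e-03  3.11445346e+00]
(array([238., 157.]), (551.082763671875, -305.3312072753906), [28.619606018066406, 54.35768508911133], np.float32(-5.718377))
(array([561.,  66.]), (471.5562744140625, 4.058185577392578), [64.30419921875, 82.04902648925781], np.float32(74.84399))
(array([315.,  94.]), (498.65087890625, -224.89613342285156), [30.476743698120117, 173.8002471923828], np.float32(-1.2334697))
```

View pics/wb2.png

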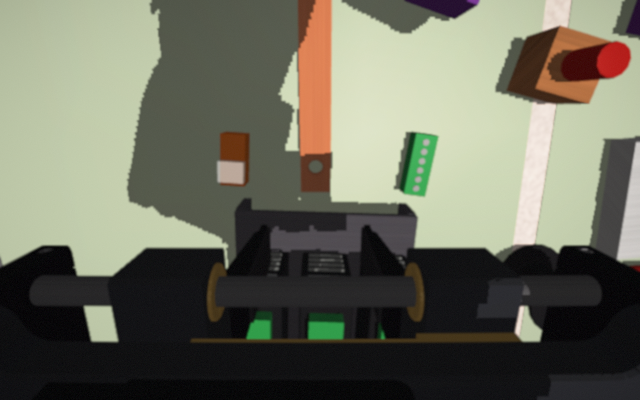

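The bar is fully out, with its hole at (315,166) and its centre near (495.5,-225). I'll regrasp near its middle.

Call:
{"op": "step_arm", "data": {
  "grip": 50,
  "moves": [
    {"tx": 30,"ty": 0,"tz": 15,"roll": -0.005},
    {"tx": 60,"ty": -1,"tz": 40,"roll": -0.005},
    {"tx": 68,"ty": -1,"tz": 75,"roll": -0.005},
    {"tx": 68,"ty": -1,"tz": 110,"roll": -0.005},
    {"tx": 68,"ty": -1,"tz": 138,"roll": -0.005},
    {"tx": 68,"ty": -1,"tz": 152,"roll": -0.005},
    {"tx": 68,"ty": -1,"tz": 159,"roll": -0.005},
    {"tx": 68,"ty": -1,"tz": 159,"roll": -0.005},
    {"tx": 68,"ty": -1,"tz": 159,"roll": -0.005}
  ]
}}

```text
t: 7.17
eef_pos: [507.6, -225.7, 4.8]
tcp_rot: [3.141, -0.001, 3.119]
ft_force: [-0.2, -0.2, 0.4]
opening: 0.528
grip_force: 0.0
```

Call:
{"op": "step_arm", "data": {
  "grip": 15,
  "moves": [
    {"tx": 0,"ty": 0,"tz": 0,"roll": 0},
    {"tx": 0,"ty": 0,"tz": 0,"roll": 0},
    {"tx": 0,"ty": 0,"tz": 0,"roll": 0},
    {"tx": 0,"ty": 0,"tz": 0,"roll": 0},
    {"tx": 0,"ty": 0,"tz": 0,"roll": 0},
    {"tx": 0,"ty": 0,"tz": 0,"roll": 0},
    {"tx": 0,"ty": 0,"tz": -20,"roll": 0},
    {"tx": 0,"ty": 0,"tz": -55,"roll": 0},
    {"tx": 0,"ty": 0,"tz": -95,"roll": 0},
    {"tx": 0,"ty": 0,"tz": -130,"roll": 0},
    {"tx": 0,"ty": 0,"tz": -150,"roll": 0},
    {"tx": 0,"ty": 0,"tz": -150,"roll": 0}
  ]
}}

```text
t: 8.17
eef_pos: [509.3, -226.4, 158.7]
tcp_rot: [-3.138, 0.006, 3.119]
ft_force: [0.9, -0.5, -5.4]
opening: 0.31
grip_force: 30.0
```

Call:
{"op": "step_arm", "data": {
  "moves": [
    {"tx": -4,"ty": 15,"tz": 0,"roll": 0.1},
    {"tx": -10,"ty": 45,"tz": 0,"roll": 0.22},
    {"tx": -18,"ty": 80,"tz": 0,"roll": 0.34},
    {"tx": -27,"ty": 115,"tz": 0,"roll": 0.46},
    {"tx": -36,"ty": 150,"tz": 0,"roll": 0.58},
    {"tx": -45,"ty": 185,"tz": 0,"roll": 0.7},
    {"tx": -54,"ty": 220,"tz": 0,"roll": 0.82},
    {"tx": -64,"ty": 250,"tz": 0,"roll": 0.94},
    {"tx": -72,"ty": 280,"tz": 0,"roll": 1.06},
    {"tx": -80,"ty": 305,"tz": 0,"roll": 1.18},
    {"tx": -86,"ty": 325,"tz": 0,"roll": 1.3},
    {"tx": -89,"ty": 337,"tz": 0,"roll": 1.42}
  ]
}}

```text
t: 9.17
eef_pos: [604.4, 111.4, 152.3]
tcp_rot: [-3.139, -0.0, 1.694]
ft_force: [0.1, -0.7, -4.4]
opening: 0.31
grip_force: 30.0
```

Call:
{"op": "step_arm", "data": {
  "moves": [
    {"tx": 0,"ty": 0,"tz": 0,"roll": 0.06},
    {"tx": 0,"ty": 0,"tz": 0,"roll": 0.06},
    {"tx": 0,"ty": 0,"tz": 0,"roll": 0.06}
  ]
}}

```text
t: 9.42
eef_pos: [604.0, 109.1, 152.9]
tcp_rot: [-3.139, 0.0, 1.641]
ft_force: [-0.5, -1.0, -4.3]
opening: 0.31
grip_force: 30.0
```

```bash
python3 - <<'E'
from bar import *
import pickle
s=env.state();print(s['t'],s['eef_pos'],s['tcp_rot'],s['joints'].round(2),s['qvel'].round(2))
w=cam('wrist');t=cam('top');c=cam('scene');pickle.dump((w,t,c),open('pre.pkl','wb'))
z=s['eef_pos'][2]-4+10
for o in bar(w,z): print(o)
cv2.imwrite('pics/pre.png',w['pixels'])
E
```

```text
9.4167 [603.97826199 109.07769424 152.93666062] [-3.13905651e+00  7.77647766e-05  1.64142657e+00] [ 0.07  0.54  1.65 -0.    0.95  0.  ] [-0.01 -0.01 -0.    0.    0.   -0.02]
(array([315., 142.]), (600.1536254882812, 161.07444763183594), [31.56865119934082, 100.1669921875], np.float32(-85.91844))
```

View pics/pre.png

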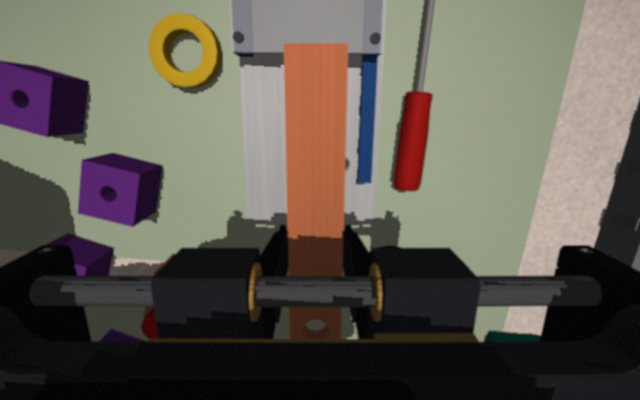

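The bar is held over the jig with its plain end at (316,43), just short of the bridge and parallel to it. The rail is on the right at x≈367 and the jig hole is just visible at (347,163). I'll lower it and slide it in.

Call:
{"op": "step_arm", "data": {
  "moves": [
    {"tx": 0,"ty": 0,"tz": 20,"roll": 0},
    {"tx": 0,"ty": 0,"tz": 50,"roll": 0},
    {"tx": 0,"ty": 0,"tz": 80,"roll": 0},
    {"tx": 0,"ty": 0,"tz": 100,"roll": 0},
    {"tx": 0,"ty": 0,"tz": 112,"roll": 0},
    {"tx": 0,"ty": 0,"tz": 119,"roll": 0},
    {"tx": 0,"ty": 0,"tz": 119,"roll": 0},
    {"tx": 0,"ty": 0,"tz": 119,"roll": 0}
  ]
}}

```text
t: 10.23
eef_pos: [605.2, 109.0, 36.3]
tcp_rot: [3.141, -0.0, 1.639]
ft_force: [0.5, -0.6, -4.8]
opening: 0.31
grip_force: 30.0
```

Call:
{"op": "step_arm", "data": {
  "moves": [
    {"tx": 6,"ty": 0,"tz": 0,"roll": 0},
    {"tx": 14,"ty": 0,"tz": 0,"roll": 0},
    {"tx": 23,"ty": 0,"tz": 0,"roll": 0},
    {"tx": 32,"ty": 0,"tz": 0,"roll": 0},
    {"tx": 41,"ty": 0,"tz": 0,"roll": 0},
    {"tx": 50,"ty": 0,"tz": 0,"roll": 0},
    {"tx": 58,"ty": 0,"tz": 0,"roll": 0},
    {"tx": 64,"ty": 0,"tz": 0,"roll": 0},
    {"tx": 68,"ty": 0,"tz": 0,"roll": 0},
    {"tx": 68,"ty": 0,"tz": 0,"roll": 0},
    {"tx": 68,"ty": 0,"tz": 0,"roll": 0}
  ]
}}

```text
t: 11.15
eef_pos: [600.0, 177.1, 35.6]
tcp_rot: [-3.142, 0.0, 1.639]
ft_force: [-0.1, 0.4, -4.3]
opening: 0.311
grip_force: 30.0
```

Call:
{"op": "step_arm", "data": {
  "moves": [
    {"tx": 0,"ty": 0,"tz": 1,"roll": 0},
    {"tx": 0,"ty": 0,"tz": 2,"roll": 0},
    {"tx": 0,"ty": 0,"tz": 2.5,"roll": 0},
    {"tx": 0,"ty": 0,"tz": 2.5,"roll": 0}
  ]
}}

```text
t: 11.48
eef_pos: [600.2, 176.6, 33.4]
tcp_rot: [3.141, 0.0, 1.639]
ft_force: [-1.5, -1.7, 0.0]
opening: 0.312
grip_force: 30.0
```

Call:
{"op": "step_arm", "data": {
  "moves": [
    {"tx": 2,"ty": 0,"tz": 0.5,"roll": 0},
    {"tx": 4,"ty": 0,"tz": 0.5,"roll": 0},
    {"tx": 5,"ty": 0,"tz": 0.5,"roll": 0},
    {"tx": 6,"ty": 0,"tz": 0.5,"roll": 0},
    {"tx": 6,"ty": 0,"tz": 0.5,"roll": 0}
  ]
}}

```text
t: 11.9
eef_pos: [600.4, 182.7, 33.4]
tcp_rot: [3.14, 0.0, 1.639]
ft_force: [-0.3, -3.6, 5.8]
opening: 0.311
grip_force: 30.0
```

Call:
{"op": "step_arm", "data": {
  "moves": [
    {"tx": 1,"ty": 0,"tz": 0,"roll": 0},
    {"tx": 2,"ty": 0,"tz": 0,"roll": 0},
    {"tx": 2,"ty": 0,"tz": 0,"roll": 0}
  ]
}}

```text
t: 12.15
eef_pos: [600.2, 184.6, 33.3]
tcp_rot: [3.14, 0.0, 1.639]
ft_force: [-0.0, -4.4, 5.2]
opening: 0.312
grip_force: 30.0
```

Call:
{"op": "step_arm", "data": {
  "moves": [
    {"tx": 1,"ty": 0,"tz": 0,"roll": 0},
    {"tx": 2,"ty": 0,"tz": 0,"roll": 0},
    {"tx": 2,"ty": 0,"tz": 0,"roll": 0}
  ]
}}

```text
t: 12.4
eef_pos: [600.2, 185.3, 33.4]
tcp_rot: [3.14, 0.002, 1.639]
ft_force: [-0.0, -14.3, 5.8]
opening: 0.311
grip_force: 30.0
```

Call:
{"op": "step_arm", "data": {
  "grip": 42,
  "moves": [
    {"tx": -1,"ty": 0,"tz": 0,"roll": 0},
    {"tx": -1,"ty": 0,"tz": 0,"roll": 0},
    {"tx": -1,"ty": 0,"tz": 0,"roll": 0},
    {"tx": -1,"ty": 0,"tz": -20,"roll": 0},
    {"tx": -1,"ty": -10,"tz": -40,"roll": 0},
    {"tx": -1,"ty": -36,"tz": -40,"roll": 0},
    {"tx": -1,"ty": -38,"tz": -40,"roll": 0}
  ]
}}

```text
t: 12.98
eef_pos: [558.7, 183.6, 73.3]
tcp_rot: [-3.141, -0.0, 1.639]
ft_force: [0.7, 0.1, -0.3]
opening: 0.445
grip_force: 0.0
```

Call:
{"op": "step_arm", "data": {
  "grip": 0,
  "moves": [
    {"tx": 0,"ty": 0,"tz": 0,"roll": 0},
    {"tx": 0,"ty": 0,"tz": 0,"roll": 0},
    {"tx": 0,"ty": 0,"tz": 0,"roll": 0},
    {"tx": 0,"ty": 0,"tz": 0,"roll": 0},
    {"tx": 0,"ty": 0,"tz": 0,"roll": 0},
    {"tx": 0,"ty": 0,"tz": 0,"roll": 0}
  ]
}}

```text
t: 13.48
eef_pos: [561.8, 183.4, 72.3]
tcp_rot: [-3.141, -0.0, 1.639]
ft_force: [-0.1, 0.4, 0.7]
opening: 0.079
grip_force: 0.0
```

```bash
python3 - <<'E'
from bar import *
import pickle
s=env.state();print(s['t'],s['eef_pos'],s['tcp_rot'],s['opening'])
w=cam('wrist');t=cam('top');c=cam('scene');pickle.dump((w,t,c),open('rel.pkl','wb'))
x=np.r_[[bar(t,38,(200,130,330,215))],];print(x)
print(bar(c,38,(320,180,460,265)))
E
```

```text
13.4833 [561.77350438 183.3581346   72.31656961] [-3.14131386e+00 -3.35092835e-05  1.63868758e+00] 0.07861079896892652
[]
[]
```

Call:
{"op": "step_arm", "data": {
  "moves": [
    {"tx": 0,"ty": 0,"tz": 15,"roll": 0},
    {"tx": 0,"ty": 0,"tz": 30,"roll": 0},
    {"tx": 0,"ty": 0,"tz": 39,"roll": 0},
    {"tx": 0,"ty": 3,"tz": 39,"roll": 0},
    {"tx": 0,"ty": 7,"tz": 39,"roll": 0},
    {"tx": 0,"ty": 11,"tz": 39,"roll": 0},
    {"tx": 0,"ty": 15,"tz": 39,"roll": 0},
    {"tx": 0,"ty": 19,"tz": 39,"roll": 0},
    {"tx": 0,"ty": 22,"tz": 39,"roll": 0},
    {"tx": 0,"ty": 25,"tz": 39,"roll": 0},
    {"tx": 0,"ty": 27,"tz": 39,"roll": 0},
    {"tx": 0,"ty": 27,"tz": 39,"roll": 0}
  ]
}}

```text
t: 14.63
eef_pos: [588.3, 184.8, 33.7]
tcp_rot: [-3.14, 0.0, 1.639]
ft_force: [-2.6, -3.8, 1.0]
opening: 0.006
grip_force: 1.7
```

Call:
{"op": "step_arm", "data": {
  "moves": [
    {"tx": 0,"ty": 1,"tz": 0,"roll": 0},
    {"tx": 0,"ty": 2,"tz": 0,"roll": 0},
    {"tx": 0,"ty": 2,"tz": 0,"roll": 0},
    {"tx": 0,"ty": 2,"tz": 0,"roll": 0}
  ]
}}

```text
t: 14.97
eef_pos: [590.0, 184.9, 33.6]
tcp_rot: [-3.14, 0.0, 1.639]
ft_force: [-4.2, -3.8, 0.9]
opening: 0.007
grip_force: 2.2
```

Call:
{"op": "step_arm", "data": {
  "moves": [
    {"tx": 0,"ty": 1,"tz": 0,"roll": 0},
    {"tx": 0,"ty": 2,"tz": 0,"roll": 0},
    {"tx": 0,"ty": 2,"tz": 0,"roll": 0},
    {"tx": 0,"ty": 2,"tz": 0,"roll": 0}
  ]
}}

```text
t: 15.3
eef_pos: [592.1, 185.1, 33.6]
tcp_rot: [-3.14, 0.0, 1.639]
ft_force: [-3.7, -3.8, 1.2]
opening: 0.004
grip_force: 2.0
```

Call:
{"op": "step_arm", "data": {
  "moves": [
    {"tx": 0,"ty": 1,"tz": 0,"roll": 0},
    {"tx": 0,"ty": 2,"tz": 0,"roll": 0},
    {"tx": 0,"ty": 2,"tz": 0,"roll": 0},
    {"tx": 0,"ty": 2,"tz": 0,"roll": 0}
  ]
}}

```text
t: 15.63
eef_pos: [592.9, 185.0, 33.5]
tcp_rot: [-3.138, 0.001, 1.639]
ft_force: [-7.5, -4.3, 4.2]
opening: 0.005
grip_force: 4.5
```

Call:
{"op": "step_arm", "data": {
  "moves": [
    {"tx": 0,"ty": 1,"tz": 0,"roll": 0},
    {"tx": 0,"ty": 2,"tz": 0,"roll": 0},
    {"tx": 0,"ty": 2,"tz": 0,"roll": 0}
  ]
}}

```text
t: 15.88
eef_pos: [593.7, 185.2, 33.4]
tcp_rot: [-3.135, 0.001, 1.639]
ft_force: [-13.8, -4.5, 7.8]
opening: 0.006
grip_force: 7.2
```

Call:
{"op": "step_arm", "data": {
  "moves": [
    {"tx": 0,"ty": -6,"tz": 0,"roll": 0},
    {"tx": 0,"ty": -6,"tz": -20,"roll": 0},
    {"tx": -20,"ty": -2,"tz": -40,"roll": 0},
    {"tx": -55,"ty": 10,"tz": -40,"roll": 0},
    {"tx": -85,"ty": 20,"tz": -40,"roll": 0},
    {"tx": -105,"ty": 26,"tz": -40,"roll": 0},
    {"tx": -105,"ty": 26,"tz": -40,"roll": 0},
    {"tx": -105,"ty": 26,"tz": -40,"roll": 0}
  ]
}}

```text
t: 16.55
eef_pos: [630.0, 82.0, 73.7]
tcp_rot: [3.141, -0.0, 1.637]
ft_force: [0.2, 0.1, -0.0]
opening: 0.004
grip_force: 0.0
```

```bash
python3 - <<'E'
from jig import *
s=env.state();print(s['t'],s['eef_pos'],s['tcp_rot'])
w=cam('wrist');pickle.dump(w,open('fit.pkl','wb'));cv2.imwrite('pics/fit.png',w['pixels'])
E
```

```text
16.55 [629.99791445  82.01344635  73.70439228] [ 3.14058565e+00 -2.37465168e-04  1.63674182e+00]
```

View pics/fit.png

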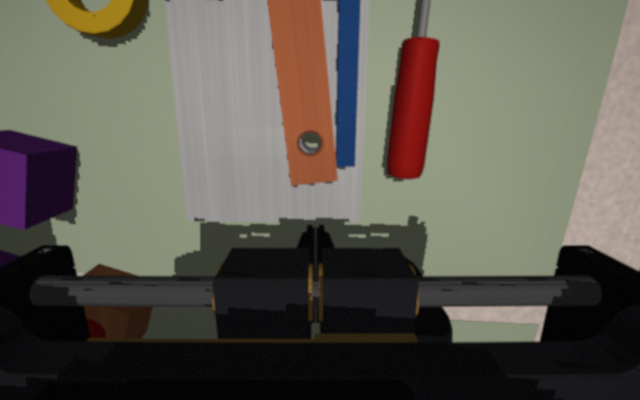

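The wrist view shows the bar's hole at (310,143) and its tail touching the rail at (336,165). Towards the bridge a gap opens, with the bar edge at 323 against the rail at 338 in row 0. I'll measure the skew.

```bash
cat > skew.py <<'E'
from jig import *
O=np.array([594.1,195.4]);a=np.radians(93.7);u=np.array([np.cos(a),np.sin(a)]);v=np.array([-u[1],u[0]])
J=lambda p:np.array([(p[:2]-O)@u,(p[:2]-O)@v])
def skew(w,rows,zb=38,xr=(260,420)):
    hsv=cv2.cvtColor(w['pixels'],cv2.COLOR_BGR2HSV)
    m=cv2.inRange(hsv,(3,90,40),(17,255,255));b=cv2.inRange(hsv,(100,120,20),(125,255,255))
    L=[];R=[];B=[]
    for y in rows:
        x=np.where(m[y,xr[0]:xr[1]])[0];k=np.where(b[y,xr[0]:xr[1]])[0]
        if len(x)>10: L.append(J(onz(w,(xr[0]+x[0]-.5,y),zb)));R.append(J(onz(w,(xr[0]+x[-1]+.5,y),zb)))
        if len(k)>3: B.append(J(onz(w,(xr[0]+k[0]-.5,y),36)))
    for n,q in(('L',L),('R',R),('rail',B)):
        q=np.array(q);p=np.polyfit(q[:,0],q[:,1],1);print(n,'deg',np.degrees(np.arctan(p[0])).round(2),'y at x=-50',np.polyval(p,-50).round(2),q[[0,-1]].round(1).tolist())
E
python3 - <<'E'
from skew import *
w=pickle.load(open('fit.pkl','rb'))
skew(w,range(4,160,6))
h=hole(w,(310,143),14);print(h,J(onz(w,h[0],38)))
hsv=cv2.cvtColor(w['pixels'],cv2.COLOR_BGR2HSV);m=cv2.inRange(hsv,(3,90,40),(17,255,255))
for x in(300,315,328):
  y=np.where(m[150:200,x])[0];print('tail',J(onz(w,(x,150+y[-1]+.5),38)))
E
```

```text
L deg 6.34 y at x=-50 -8.18 [[14.2, -1.2], [-70.6, -10.3]]
R deg 26.86 y at x=-50 -76.48 [[14.2, -31.0], [-70.4, -74.3]]
rail deg 0.06 y at x=-50 -41.52 [[14.8, -41.3], [-70.8, -41.8]]
(array([310.71682883, 141.49709402]), np.int32(5807), array([25.5 , 25.25])) [-62.78145655 -25.45894855]
tail [-89.58562654 -18.54205654]
tail [-88.90745068 -28.18007317]
tail [-88.23233956 -36.52020395]
```

The bar is skewed 6.3°, with its tail on the rail and its plain corner jammed on the stop. I'll grip the tail, which overhangs past the rail's end, pull back a little, straighten it, and reinsert.

Call:
{"op": "step_arm", "data": {
  "grip": 50,
  "moves": [
    {"tx": 10,"ty": 0,"tz": 0,"roll": 0},
    {"tx": 22,"ty": 0,"tz": 0,"roll": 0},
    {"tx": 22,"ty": 0,"tz": 0,"roll": 0},
    {"tx": 22,"ty": 0,"tz": 0,"roll": 0},
    {"tx": 22,"ty": 0,"tz": 0,"roll": 0},
    {"tx": 22,"ty": 0,"tz": 15,"roll": 0},
    {"tx": 22,"ty": 0,"tz": 30,"roll": 0},
    {"tx": 22,"ty": 0,"tz": 40,"roll": 0},
    {"tx": 22,"ty": 0,"tz": 40,"roll": 0},
    {"tx": 22,"ty": 0,"tz": 40,"roll": 0}
  ]
}}

```text
t: 17.43
eef_pos: [627.9, 104.6, 33.4]
tcp_rot: [-3.141, -0.0, 1.639]
ft_force: [-0.1, -0.0, -0.0]
opening: 0.527
grip_force: 0.0
```

Call:
{"op": "step_arm", "data": {
  "grip": 10,
  "moves": [
    {"tx": 0,"ty": 0,"tz": 0,"roll": 0},
    {"tx": 0,"ty": 0,"tz": 0,"roll": 0},
    {"tx": 0,"ty": 0,"tz": 0,"roll": 0},
    {"tx": 0,"ty": 0,"tz": 0,"roll": 0},
    {"tx": 0,"ty": 0,"tz": 0,"roll": 0},
    {"tx": -2,"ty": 0,"tz": 0,"roll": 0},
    {"tx": -5,"ty": 0,"tz": 0,"roll": 0},
    {"tx": -8,"ty": 0,"tz": 0,"roll": 0},
    {"tx": -10,"ty": 0,"tz": 0,"roll": 0},
    {"tx": -12,"ty": 0,"tz": 0,"roll": 0},
    {"tx": -12,"ty": 0,"tz": 0,"roll": 0}
  ]
}}

```text
t: 18.35
eef_pos: [629.2, 92.9, 34.1]
tcp_rot: [3.141, -0.0, 1.639]
ft_force: [-1.1, 2.9, 5.1]
opening: 0.294
grip_force: 29.8
```

Call:
{"op": "step_arm", "data": {
  "grip": 50,
  "moves": [
    {"tx": 0,"ty": 0,"tz": 0,"roll": 0},
    {"tx": 0,"ty": 0,"tz": 0,"roll": 0},
    {"tx": 0,"ty": 0,"tz": 0,"roll": 0},
    {"tx": 5,"ty": 0,"tz": 0,"roll": 0},
    {"tx": 11,"ty": 0,"tz": 0,"roll": 0},
    {"tx": 11,"ty": 0,"tz": 0,"roll": 0}
  ]
}}

```text
t: 18.85
eef_pos: [628.0, 104.8, 33.5]
tcp_rot: [-3.141, -0.0, 1.639]
ft_force: [0.1, 0.7, 0.6]
opening: 0.525
grip_force: 0.0
```

Call:
{"op": "step_arm", "data": {
  "grip": 10,
  "moves": [
    {"tx": 0,"ty": 0,"tz": 0,"roll": 0},
    {"tx": 0,"ty": 0,"tz": 0,"roll": 0},
    {"tx": 0,"ty": 0,"tz": 0,"roll": 0},
    {"tx": 0,"ty": 0,"tz": 0,"roll": 0},
    {"tx": 0,"ty": 0,"tz": 0,"roll": 0},
    {"tx": 0,"ty": 0,"tz": 0,"roll": 0}
  ]
}}

```text
t: 19.35
eef_pos: [628.0, 103.6, 33.6]
tcp_rot: [-3.141, 0.0, 1.639]
ft_force: [-1.0, -0.4, 0.6]
opening: 0.312
grip_force: 33.4
```

```bash
python3 - <<'E'
from skew import *
s=env.state();print(s['t'],s['eef_pos'],J(s['eef_pos']),s['tcp_rot'],s['opening']*95.1)
w=cam('wrist');pickle.dump(w,open('fit2.pkl','wb'))
skew(w,range(4,130,6),xr=(260,348))
E
```

```text
19.35 [627.95657663 103.59493557  33.60063577] [-93.79855067 -27.86161388] [-3.14121789e+00  5.11552719e-05  1.63901386e+00] 29.658851979692475
L deg 4.83 y at x=-50 -7.23 [[25.1, -1.8], [-28.5, -5.7]]
R deg 5.66 y at x=-50 -37.89 [[25.1, -30.4], [-28.3, -35.9]]
rail deg 1.51 y at x=-50 -42.09 [[-11.2, -41.1], [-28.4, -41.5]]
```

```bash
python3 - <<'E'
from skew import *
w=pickle.load(open('fit2.pkl','rb'))
for x in(-63,-70,-76): 
    p=O+u*x+v*-27;print(x,proj(w,[*p,38]).round())
hsv=cv2.cvtColor(w['pixels'],cv2.COLOR_BGR2HSV)
for y in range(0,250,12):
    x=np.where(cv2.inRange(hsv,(3,90,20),(17,255,255))[y,240:420])[0]
    k=np.where(cv2.inRange(hsv,(100,120,20),(125,255,255))[y,240:420])[0]
    print(y,[(240+q[0],240+q[-1]) if len(q) else None for q in(x,k)])
    if len(x): print('   ',J(onz(w,(240+x[0]-.5,y),38)).round(1),J(onz(w,(240+x[-1]+.5,y),38)).round(1))
E
```

```text
-63 [[314. 192.]]
-70 [[314. 205.]]
-76 [[314. 215.]]
0 [(np.int64(256), np.int64(321)), (np.int64(347), np.int64(371))]
    [26.7 -0. ] [ 26.8 -30. ]
12 [(np.int64(257), np.int64(323)), (np.int64(346), np.int64(371))]
    [21.7 -0.3] [ 21.8 -30.9]
24 [(np.int64(259), np.int64(323)), (np.int64(346), np.int64(370))]
    [16.7 -1. ] [ 16.8 -31. ]
36 [(np.int64(260), np.int64(324)), (np.int64(345), np.int64(370))]
    [11.6 -1.3] [ 11.7 -31.5]
48 [(np.int64(262), np.int64(325)), (np.int64(346), np.int64(369))]
    [ 6.4 -2.1] [  6.5 -32. ]
60 [(np.int64(264), np.int64(326)), (np.int64(346), np.int64(369))]
    [ 1.2 -2.8] [  1.3 -32.6]
72 [(np.int64(265), np.int64(327)), (np.int64(345), np.int64(368))]
    [-4.2 -3.1] [ -4.1 -33.1]
84 [(np.int64(267), np.int64(419)), (np.int64(344), np.int64(368))]
    [-9.6 -3.9] [ -9.2 -77.4]
96 [(np.int64(268), np.int64(418)), (np.int64(344), np.int64(367))]
    [-15.2  -4.2] [-14.8 -77.4]
108 [(np.int64(270), np.int64(414)), (np.int64(344), np.int64(367))]
    [-20.8  -5. ] [-20.4 -75.9]
120 [(np.int64(272), np.int64(412)), (np.int64(344), np.int64(
[... 294 characters left out ...]
np.int64(364))]
    [-44.3  -7.3] [-44.  -74.3]
168 [(np.int64(278), np.int64(405)), (np.int64(342), np.int64(364))]
    [-50.5  -8.2] [-50.2 -73.7]
180 [(np.int64(280), np.int64(403)), (np.int64(343), np.int64(363))]
    [-56.8  -9. ] [-56.5 -73.2]
192 [(np.int64(281), np.int64(402)), (np.int64(342), np.int64(363))]
    [-63.2  -9.4] [-62.9 -73.1]
204 [(np.int64(283), np.int64(400)), (np.int64(342), np.int64(362))]
    [-69.7 -10.3] [-69.4 -72.6]
216 [(np.int64(284), np.int64(400)), (np.int64(342), np.int64(362))]
    [-76.4 -10.7] [-76.1 -73. ]
228 [(np.int64(284), np.int64(419)), None]
    [-83.2 -10.6] [-82.9 -83.8]
240 [(np.int64(287), np.int64(343)), None]
    [-90.1 -12. ] [-90. -43.]
```

Call:
{"op": "step_arm", "data": {
  "moves": [
    {"tx": 0,"ty": -1,"tz": 0,"roll": 0.02},
    {"tx": 0,"ty": -1,"tz": 0,"roll": 0.05},
    {"tx": 0,"ty": -1,"tz": 0,"roll": 0.08},
    {"tx": 0,"ty": -1,"tz": 0,"roll": 0.095},
    {"tx": 0,"ty": -1,"tz": 0,"roll": 0.095},
    {"tx": 0,"ty": -1,"tz": 0,"roll": 0.095}
  ]
}}

```text
t: 19.9
eef_pos: [626.7, 103.7, 33.6]
tcp_rot: [-3.141, -0.0, 1.544]
ft_force: [-4.5, 0.1, 2.5]
opening: 0.312
grip_force: 33.4
```

```bash
python3 - <<'E'
from skew import *
s=env.state();print(s['t'],s['eef_pos'],J(s['eef_pos']),s['tcp_rot'],s['opening']*95.1,s['ft_force'].round(1))
w=cam('wrist');pickle.dump(w,open('fit3.pkl','wb'))
hsv=cv2.cvtColor(w['pixels'],cv2.COLOR_BGR2HSV)
for y in range(0,80,12):
    x=np.where(cv2.inRange(hsv,(3,90,20),(17,255,255))[y,240:390])[0]
    k=np.where(cv2.inRange(hsv,(100,120,20),(125,255,255))[y,240:420])[0]
    print(y,[(240+q[0],240+q[-1]) if len(q) else None for q in(x,k)])
    if len(x): print('   ',J(onz(w,(240+x[0]-.5,y),38)).round(1),J(onz(w,(240+x[-1]+.5,y),38)).round(1))
skew(w,range(4,200,6),xr=(240,390))
E
```

```text
19.9 [626.72925068 103.66447946  33.60218164] [-93.64994956 -26.64133398] [-3.14075164e+00 -4.52587771e-05  1.54415806e+00] 29.644506879410297 [-4.5  0.1  2.5]
0 [(np.int64(256), np.int64(321)), (np.int64(325), np.int64(349))]
    [ 28.9 -10.3] [ 26.2 -40.1]
12 [(np.int64(257), np.int64(323)), (np.int64(325), np.int64(350))]
    [ 24.  -10.1] [ 21.2 -40.6]
24 [(np.int64(258), np.int64(324)), (np.int64(326), np.int64(350))]
    [18.9 -9.9] [ 16.1 -40.6]
36 [(np.int64(260), np.int64(325)), (np.int64(328), np.int64(351))]
    [ 13.8 -10.2] [ 11.  -40.7]
48 [(np.int64(262), np.int64(325)), (np.int64(329), np.int64(352))]
    [  8.6 -10.4] [  5.8 -40.3]
60 [(np.int64(264), np.int64(327)), (np.int64(330), np.int64(352))]
    [  3.2 -10.7] [  0.5 -40.8]
72 [(np.int64(265), np.int64(328)), (np.int64(330), np.int64(353))]
    [ -2.1 -10.5] [ -4.9 -40.8]
L deg 0.71 y at x=-50 -11.1 [[27.3, -10.1], [-63.6, -11.4]]
R deg 0.46 y at x=-50 -41.09 [[24.5, -40.0], [-66.3, -41.1]]
rail deg 0.32 y at x=-50 -41.89 [[24.9, -41.9], [-67.0, -42.3]]
```

Call:
{"op": "step_arm", "data": {
  "moves": [
    {"tx": 1,"ty": 0,"tz": 0,"roll": 0.006},
    {"tx": 2,"ty": 0.3,"tz": 0,"roll": 0.006},
    {"tx": 3.5,"ty": 0.7,"tz": 0,"roll": 0.006},
    {"tx": 3.5,"ty": 0.7,"tz": 0,"roll": 0.006}
  ]
}}

```text
t: 20.28
eef_pos: [626.5, 105.7, 33.6]
tcp_rot: [-3.138, 0.002, 1.538]
ft_force: [-10.0, -11.0, 7.0]
opening: 0.311
grip_force: 33.7
```

Call:
{"op": "step_arm", "data": {
  "grip": 50,
  "moves": [
    {"tx": 0,"ty": 0,"tz": 0,"roll": 0},
    {"tx": 0,"ty": 0,"tz": 0,"roll": 0},
    {"tx": 0,"ty": 0,"tz": 0,"roll": 0},
    {"tx": 0,"ty": 0,"tz": -20,"roll": 0},
    {"tx": -20,"ty": 2,"tz": -30,"roll": -0.09},
    {"tx": -34,"ty": 3,"tz": -30,"roll": -0.1},
    {"tx": -34,"ty": 3,"tz": -30,"roll": -0.1}
  ]
}}

```text
t: 20.87
eef_pos: [630.8, 71.3, 64.5]
tcp_rot: [3.139, 0.0, 1.637]
ft_force: [0.5, -0.2, -0.2]
opening: 0.526
grip_force: 0.0
```

Call:
{"op": "step_arm", "data": {
  "grip": 0,
  "moves": [
    {"tx": 0,"ty": 0,"tz": 0,"roll": 0},
    {"tx": 0,"ty": 0,"tz": 0,"roll": 0},
    {"tx": 0,"ty": 0,"tz": 0,"roll": 0},
    {"tx": 0,"ty": 0,"tz": 0,"roll": 0},
    {"tx": 0,"ty": 0,"tz": 0,"roll": 0},
    {"tx": 0,"ty": 0,"tz": 0,"roll": 0},
    {"tx": 0,"ty": 0,"tz": 0,"roll": 0}
  ]
}}

```text
t: 21.45
eef_pos: [629.8, 73.3, 63.6]
tcp_rot: [-3.142, -0.0, 1.638]
ft_force: [-0.6, 0.4, -0.3]
opening: 0.095
grip_force: 0.0
```

```bash
python3 - <<'E'
from skew import *
s=env.state();print(s['t'],s['eef_pos'],J(s['eef_pos']),s['tcp_rot'],s['opening']*95.1,s['ft_force'].round(1))
w=cam('wrist');pickle.dump(w,open('fit4.pkl','wb'))
skew(w,range(4,130,6),xr=(240,380))
p=proj(w,[*(O+u*-72+v*-27),38])[0];h=hole(w,p,16);print(p,h,J(onz(w,h[0],38)) if h else 0)
hsv=cv2.cvtColor(w['pixels'],cv2.COLOR_BGR2HSV);m=cv2.inRange(hsv,(3,90,20),(17,255,255))
for x in(int(p[0])-10,int(p[0])+10):
  y=np.where(m[:230,x])[0];print('tail',y[-1],J(onz(w,(x,y[-1]+.5),38)))
E
```

```text
21.45 [629.79089322  73.297305    63.55152452] [-124.15140209  -27.73693103] [-3.14154859e+00 -7.11456076e-05  1.63807982e+00] 9.006786292597155 [-0.6  0.4 -0.3]
L deg 0.02 y at x=-50 -11.28 [[2.8, -11.1], [-60.3, -11.1]]
R deg 0.14 y at x=-50 -41.21 [[2.9, -41.1], [-60.2, -41.5]]
rail deg 0.03 y at x=-50 -42.25 [[3.4, -42.4], [-60.3, -42.2]]
[314.64851057 144.18812167] (array([315.0382312 , 137.38837047]), np.int32(1795), array([25. , 16.5])) [-68.01319929 -27.21676054]
tail 188 [-99.06331484 -20.55326569]
tail 187 [-98.38829867 -32.81831143]
```

Call:
{"op": "step_arm", "data": {
  "moves": [
    {"tx": 0,"ty": 0,"tz": 15,"roll": 0},
    {"tx": 0,"ty": 0,"tz": 30,"roll": 0},
    {"tx": 3,"ty": 0,"tz": 30,"roll": 0},
    {"tx": 7,"ty": 0,"tz": 30,"roll": 0},
    {"tx": 11,"ty": 0,"tz": 30,"roll": 0},
    {"tx": 15,"ty": 0,"tz": 30,"roll": 0},
    {"tx": 18,"ty": 0,"tz": 30,"roll": 0},
    {"tx": 20,"ty": 0,"tz": 30,"roll": 0},
    {"tx": 21,"ty": 0,"tz": 30,"roll": 0},
    {"tx": 21,"ty": 0,"tz": 30,"roll": 0}
  ]
}}

```text
t: 22.33
eef_pos: [628.7, 94.1, 34.2]
tcp_rot: [3.141, 0.0, 1.638]
ft_force: [0.2, -1.7, 1.3]
opening: 0.007
grip_force: 0.8
```

Call:
{"op": "step_arm", "data": {
  "moves": [
    {"tx": 1,"ty": 0,"tz": 0,"roll": 0},
    {"tx": 2,"ty": 0,"tz": 0,"roll": 0},
    {"tx": 2,"ty": 0,"tz": 0,"roll": 0}
  ]
}}

```text
t: 22.58
eef_pos: [628.5, 95.9, 33.9]
tcp_rot: [3.141, 0.0, 1.638]
ft_force: [-0.0, -4.6, 1.9]
opening: 0.004
grip_force: 2.2
```

Call:
{"op": "step_arm", "data": {
  "moves": [
    {"tx": 1,"ty": 0,"tz": 0,"roll": 0},
    {"tx": 2,"ty": 0,"tz": 0,"roll": 0},
    {"tx": 2,"ty": 0,"tz": 0,"roll": 0}
  ]
}}

```text
t: 22.83
eef_pos: [628.3, 97.6, 33.8]
tcp_rot: [3.141, 0.001, 1.638]
ft_force: [0.7, -7.6, 3.7]
opening: 0.006
grip_force: 3.5
```

Call:
{"op": "step_arm", "data": {
  "moves": [
    {"tx": 0.7,"ty": 0,"tz": 0,"roll": 0},
    {"tx": 1.5,"ty": 0,"tz": 0,"roll": 0},
    {"tx": 1.5,"ty": 0,"tz": 0,"roll": 0}
  ]
}}

```text
t: 23.08
eef_pos: [628.3, 97.8, 33.8]
tcp_rot: [3.141, 0.002, 1.638]
ft_force: [0.6, -15.6, 4.4]
opening: 0.005
grip_force: 7.7
```

Call:
{"op": "step_arm", "data": {
  "moves": [
    {"tx": -5,"ty": 0,"tz": 0,"roll": 0},
    {"tx": -5,"ty": 0,"tz": -25,"roll": 0},
    {"tx": 15,"ty": -10,"tz": -40,"roll": 0},
    {"tx": 45,"ty": -25,"tz": -40,"roll": 0},
    {"tx": 80,"ty": -38,"tz": -40,"roll": 0},
    {"tx": 107,"ty": -43,"tz": -40,"roll": 0},
    {"tx": 107,"ty": -43,"tz": -40,"roll": 0},
    {"tx": 107,"ty": -43,"tz": -25,"roll": 0},
    {"tx": 107,"ty": -43,"tz": 0,"roll": 0},
    {"tx": 107,"ty": -38,"tz": 0,"roll": 0},
    {"tx": 107,"ty": -32,"tz": 0,"roll": 0},
    {"tx": 107,"ty": -28,"tz": 0,"roll": 0}
  ]
}}

```text
t: 24.08
eef_pos: [594.2, 204.3, 34.3]
tcp_rot: [3.141, -0.0, 1.637]
ft_force: [-0.2, -0.5, 0.1]
opening: 0.003
grip_force: 0.0
```

Call:
{"op": "step_arm", "data": {
  "moves": [
    {"tx": 0,"ty": 1,"tz": 0,"roll": 0},
    {"tx": 0,"ty": 2,"tz": 0,"roll": 0},
    {"tx": 0,"ty": 3,"tz": 0,"roll": 0},
    {"tx": 0,"ty": 3,"tz": 0,"roll": 0}
  ]
}}

```text
t: 24.42
eef_pos: [596.2, 204.6, 34.2]
tcp_rot: [3.141, -0.0, 1.638]
ft_force: [1.0, -0.2, -0.4]
opening: 0.001
grip_force: 0.0
```

Call:
{"op": "step_arm", "data": {
  "moves": [
    {"tx": 0,"ty": 1,"tz": 0,"roll": 0},
    {"tx": 0,"ty": 2,"tz": 0,"roll": 0},
    {"tx": 0,"ty": 3,"tz": 0,"roll": 0},
    {"tx": 0,"ty": 3,"tz": 0,"roll": 0}
  ]
}}

```text
t: 24.75
eef_pos: [599.1, 204.8, 33.7]
tcp_rot: [3.141, -0.0, 1.638]
ft_force: [0.3, -0.7, -0.1]
opening: 0.004
grip_force: 0.0
```

Call:
{"op": "step_arm", "data": {
  "moves": [
    {"tx": 0,"ty": 1,"tz": 0,"roll": 0},
    {"tx": 0,"ty": 2,"tz": 0,"roll": 0},
    {"tx": 0,"ty": 2,"tz": 0,"roll": 0}
  ]
}}

```text
t: 25.0
eef_pos: [600.4, 204.9, 33.6]
tcp_rot: [-3.14, 0.0, 1.638]
ft_force: [-3.3, -0.6, 2.5]
opening: 0.006
grip_force: 1.7
```

Contact. A little more, then withdraw and check.

Call:
{"op": "step_arm", "data": {
  "moves": [
    {"tx": 0,"ty": 1,"tz": 0,"roll": 0},
    {"tx": 0,"ty": 2,"tz": 0,"roll": 0},
    {"tx": 0,"ty": 2,"tz": 0,"roll": 0}
  ]
}}

```text
t: 25.25
eef_pos: [600.7, 204.9, 33.5]
tcp_rot: [-3.136, 0.0, 1.638]
ft_force: [-12.7, 0.4, 7.2]
opening: 0.005
grip_force: 6.0
```

Call:
{"op": "step_arm", "data": {
  "moves": [
    {"tx": 0,"ty": -8,"tz": 0,"roll": 0},
    {"tx": 0,"ty": -8,"tz": -20,"roll": 0},
    {"tx": -30,"ty": 0,"tz": -45,"roll": 0},
    {"tx": -65,"ty": 10,"tz": -60,"roll": 0},
    {"tx": -100,"ty": 20,"tz": -70,"roll": 0},
    {"tx": -125,"ty": 20,"tz": -70,"roll": 0},
    {"tx": -125,"ty": 20,"tz": -70,"roll": 0},
    {"tx": -125,"ty": 20,"tz": -70,"roll": 0}
  ]
}}

```text
t: 25.92
eef_pos: [631.4, 80.5, 103.7]
tcp_rot: [3.141, -0.0, 1.635]
ft_force: [-0.1, 0.2, -0.1]
opening: 0.007
grip_force: 0.0
```

```bash
python3 - <<'E'
from skew import *
s=env.state();print(s['t'],s['eef_pos'],J(s['eef_pos']),s['tcp_rot'],s['opening']*95.1,s['ft_force'].round(1))
w=cam('wrist');pickle.dump(w,open('fit5.pkl','wb'));cv2.imwrite('pics/fit5.png',w['pixels'])
skew(w,range(4,130,6),xr=(240,380))
p=proj(w,[*(O+u*-65+v*-27),38])[0];h=hole(w,p,16);print(p,h,J(onz(w,h[0],38)) if h else 0)
hsv=cv2.cvtColor(w['pixels'],cv2.COLOR_BGR2HSV);m=cv2.inRange(hsv,(3,90,20),(17,255,255))
for x in(int(p[0])-10,int(p[0])+10):
  y=np.where(m[:230,x])[0];print('tail',y[-1],J(onz(w,(x,y[-1]+.5),38)))
# pin in the stand, top red
r=cv2.inRange(hsv,(0,150,60),(4,255,255))|cv2.inRange(hsv,(175,150,60),(180,255,255))
n,l,st,ce=cv2.connectedComponentsWithStats(r)
for i in range(1,n):
    if st[i,4]>60: print('red',st[i],ce[i])
E
```

```text
25.9167 [631.41533913  80.53922338 103.68582546] [-117.02940788  -29.82532867] [ 3.14075725e+00 -9.24794250e-05  1.63540730e+00] 0.6471662973694862 [-0.1  0.2 -0.1]
L deg 0.03 y at x=-50 -11.48 [[20.7, -11.0], [-55.3, -11.6]]
R deg -0.12 y at x=-50 -41.15 [[20.7, -41.3], [-55.3, -41.1]]
rail deg 0.03 y at x=-50 -42.41 [[21.2, -42.7], [-55.4, -42.6]]
[311.50796851 138.00146027] (array([310.6143503 , 135.42737776]), np.int32(7465), array([25.5, 26. ])) [-63.1955599  -26.37052577]
tail 171 [-89.16196857 -19.30131839]
tail 170 [-88.41115584 -33.86596609]
red [ 378   43   44  125 3878] [399.27565756 105.56446622]
```

By contact the bar is home: parallel within 0.1° and flush on both faces. Next is the pin. I'll view it with the same camera geometry used for the hole, so the bias cancels.

Call:
{"op": "step_arm", "data": {
  "grip": 60,
  "moves": [
    {"tx": -10,"ty": -12,"tz": -20,"roll": 0},
    {"tx": -25,"ty": -30,"tz": -45,"roll": 0},
    {"tx": -45,"ty": -54,"tz": -45,"roll": 0},
    {"tx": -65,"ty": -78,"tz": -45,"roll": 0},
    {"tx": -85,"ty": -102,"tz": -45,"roll": 0},
    {"tx": -105,"ty": -125,"tz": -45,"roll": 0},
    {"tx": -122,"ty": -145,"tz": -45,"roll": 0},
    {"tx": -133,"ty": -157,"tz": -45,"roll": 0},
    {"tx": -133,"ty": -157,"tz": -45,"roll": 0},
    {"tx": -133,"ty": -157,"tz": -45,"roll": 0},
    {"tx": -133,"ty": -157,"tz": -45,"roll": 0}
  ]
}}

```text
t: 26.88
eef_pos: [484.2, -60.6, 148.6]
tcp_rot: [3.141, -0.0, 1.639]
ft_force: [0.3, -0.0, 0.1]
opening: 0.626
grip_force: 0.0
```

```bash
cat > pin.py <<'E'
from skew import *
def pin(w,z=83):
    s=env.state();hsv=cv2.cvtColor(w['pixels'],cv2.COLOR_BGR2HSV)
    r=cv2.inRange(hsv,(0,150,40),(5,255,255))|cv2.inRange(hsv,(175,150,40),(180,255,255));r[235:]=0
    n,l,st,ce=cv2.connectedComponentsWithStats(r)
    for i in range(1,n):
        if st[i,4]<150: continue
        V=hsv[...,2][l==i];t,_=cv2.threshold(V.reshape(-1,1),0,255,cv2.THRESH_OTSU)
        top=((l==i)&(hsv[...,2]>t)).astype(np.uint8)
        q=max(cv2.findContours(top,cv2.RETR_EXTERNAL,cv2.CHAIN_APPROX_NONE)[0],key=cv2.contourArea)
        e=cv2.fitEllipse(q);P=onz(w,e[0],z);print('red',st[i],'V',t,V.min(),V.max(),'ell',np.round(e[0],1),np.round(e[1],1),'world',P.round(1))
        X=np.array([onz(w,p,z)[:2] for p in q[:,0].astype(float)],np.float32);print('   circ',cv2.minEnclosingCircle(X))
E
python3 - <<'E'
from pin import *
s=env.state();print(s['t'],s['eef_pos'],s['tcp_rot'],s['opening'])
w=cam('wrist');pickle.dump(w,open('pin1.pkl','wb'));cv2.imwrite('pics/pin1.png',w['pixels'])
pin(w)
t=cam('top');c=cam('scene')
# overhead heights: triangulate head from scene+wrist
hsv=cv2.cvtColor(c['pixels'],cv2.COLOR_BGR2HSV);r=cv2.inRange(hsv,(0,180,150),(4,255,255));r[:, :280]=0;r[:,310:]=0;r[:170]=0;r[205:]=0
m=cv2.moments(r);print('scene top red',m['m10']/max(m['m00'],1),m['m01']/max(m['m00'],1),m['m00']/255)
E
```

```text
26.8833 [484.22511146 -60.58909148 148.61865621] [ 3.14098268e+00 -4.49788714e-05  1.63875529e+00] 0.6258278795295116
red [ 290  119   35   38 1001] V 156.0 91 191 ell [306.9 137.3] [32.6 32.9] world [474.6  -8.6  83. ]
   circ ((474.53240966796875, -8.665375709533691), 11.990592956542969)
scene top red 0.0 0.0 0.0
```

```bash
python3 - <<'E'
from pin import *
w2=pickle.load(open('wb2.pkl','rb'));hsv=cv2.cvtColor(w2['pixels'],cv2.COLOR_BGR2HSV)
r=cv2.inRange(hsv,(0,150,40),(5,255,255))|cv2.inRange(hsv,(175,150,40),(180,255,255));r[110:]=0;r[:,:540]=0
V=hsv[...,2];t,_=cv2.threshold(V[r>0].reshape(-1,1),0,255,cv2.THRESH_OTSU)
q=max(cv2.findContours(((r>0)&(V>t)).astype(np.uint8),cv2.RETR_EXTERNAL,cv2.CHAIN_APPROX_NONE)[0],key=cv2.contourArea);e=cv2.fitEllipse(q);print(e)
w=pickle.load(open('pin1.pkl','rb'));print(tri((w,(306.9,137.3)),(w2,e[0])))
s=[env.state()];print(s[0]['eef_pos'])
E
```

```text
((612.9290771484375, 59.22646713256836), (29.65266990661621, 37.35313034057617), 35.824031829833984)
(array([474.37603896,  -8.62743585,  82.66054141]), [np.float64(0.2114714989952794), np.float64(0.21147149899529818)])
[484.06856005 -60.66843665 148.44287686]
```

Call:
{"op": "step_arm", "data": {
  "moves": [
    {"tx": 25,"ty": -3,"tz": 0,"roll": 0},
    {"tx": 52,"ty": -6,"tz": 0,"roll": 0},
    {"tx": 52,"ty": -6,"tz": 5,"roll": 0},
    {"tx": 52,"ty": -6,"tz": 25,"roll": 0},
    {"tx": 52,"ty": -6,"tz": 50,"roll": 0},
    {"tx": 52,"ty": -6,"tz": 75,"roll": 0},
    {"tx": 52,"ty": -6,"tz": 90,"roll": 0},
    {"tx": 52,"ty": -6,"tz": 96,"roll": 0},
    {"tx": 52,"ty": -6,"tz": 96,"roll": 0},
    {"tx": 52,"ty": -6,"tz": 96,"roll": 0}
  ]
}}

```text
t: 27.87
eef_pos: [474.4, -10.0, 52.8]
tcp_rot: [3.142, -0.0, 1.638]
ft_force: [0.5, -0.0, 0.1]
opening: 0.629
grip_force: 0.0
```

Head height is 82.7 mm, as expected. Grip the pin and lift it.

Call:
{"op": "step_arm", "data": {
  "grip": 10,
  "moves": [
    {"tx": 0,"ty": 0,"tz": 0,"roll": 0},
    {"tx": 0,"ty": 0,"tz": 0,"roll": 0},
    {"tx": 0,"ty": 0,"tz": 0,"roll": 0},
    {"tx": 0,"ty": 0,"tz": 0,"roll": 0},
    {"tx": 0,"ty": 0,"tz": 0,"roll": 0},
    {"tx": 0,"ty": 0,"tz": 0,"roll": 0},
    {"tx": 0,"ty": 0,"tz": 0,"roll": 0}
  ]
}}

```text
t: 28.45
eef_pos: [474.2, -10.1, 52.9]
tcp_rot: [3.141, 0.0, 1.638]
ft_force: [0.2, 0.3, 4.6]
opening: 0.269
grip_force: 30.0
```

Call:
{"op": "step_arm", "data": {
  "moves": [
    {"tx": 0,"ty": 0,"tz": -15,"roll": 0},
    {"tx": 0,"ty": 0,"tz": -40,"roll": 0},
    {"tx": 0,"ty": 0,"tz": -70,"roll": 0},
    {"tx": 0,"ty": 0,"tz": -80,"roll": 0},
    {"tx": 0,"ty": 0,"tz": -80,"roll": 0},
    {"tx": 0,"ty": 0,"tz": -80,"roll": 0}
  ]
}}

```text
t: 28.95
eef_pos: [473.9, -10.1, 132.6]
tcp_rot: [3.141, 0.0, 1.638]
ft_force: [-0.3, 0.2, -0.9]
opening: 0.267
grip_force: 30.0
```

Call:
{"op": "step_arm", "data": {
  "moves": [
    {"tx": 8,"ty": 10,"tz": 0,"roll": 0},
    {"tx": 26,"ty": 31,"tz": 0,"roll": 0},
    {"tx": 46,"ty": 55,"tz": 0,"roll": 0},
    {"tx": 66,"ty": 79,"tz": 0,"roll": 0},
    {"tx": 86,"ty": 103,"tz": 0,"roll": 0},
    {"tx": 105,"ty": 126,"tz": 0,"roll": 0},
    {"tx": 120,"ty": 145,"tz": 0,"roll": 0},
    {"tx": 129,"ty": 155,"tz": 0,"roll": 0},
    {"tx": 132.3,"ty": 159.6,"tz": 0,"roll": 0},
    {"tx": 132.3,"ty": 159.6,"tz": 0,"roll": 0},
    {"tx": 132.3,"ty": 159.6,"tz": 0,"roll": 0},
    {"tx": 132.3,"ty": 159.6,"tz": 0,"roll": 0}
  ]
}}

```text
t: 29.95
eef_pos: [623.7, 132.1, 132.1]
tcp_rot: [-3.14, 0.0, 1.637]
ft_force: [0.2, 0.3, -0.3]
opening: 0.269
grip_force: 30.0
```

Call:
{"op": "step_arm", "data": {
  "moves": [
    {"tx": 0,"ty": 0,"tz": 20,"roll": 0},
    {"tx": 0,"ty": 0,"tz": 38,"roll": 0},
    {"tx": 0,"ty": 0,"tz": 44,"roll": 0},
    {"tx": 0,"ty": 0,"tz": 44,"roll": 0},
    {"tx": 0,"ty": 0,"tz": 44,"roll": 0}
  ]
}}

```text
t: 30.37
eef_pos: [624.4, 132.2, 89.1]
tcp_rot: [3.142, -0.0, 1.637]
ft_force: [0.0, 0.5, -1.1]
opening: 0.27
grip_force: 30.0
```

```bash
python3 - <<'E'
from skew import *
s=env.state();print(s['t'],s['eef_pos'],J(s['eef_pos']),s['tcp_rot'],s['ft_force'].round(1))
w=cam('wrist')
skew(w,range(4,100,6),xr=(240,380))
p=s['eef_pos'];P=proj(w,[p[0],p[1],38])[0];print(P)
x,y=int(P[0]),int(P[1]);c=w['pixels'][max(y-90,0):y+70,x-100:x+100];cv2.imwrite('pics/ins.png',cv2.resize(c,None,fx=3,fy=3,interpolation=cv2.INTER_CUBIC))
E
```

```text
30.3667 [624.427519   132.24430945  89.09970685] [-64.98115479 -26.18872239] [ 3.14157211e+00 -7.26318967e-05  1.63728207e+00] [ 0.   0.5 -1.1]
L deg 4.2 y at x=-50 -16.54 [[23.8, -11.2], [16.5, -11.8]]
R deg 1.23 y at x=-50 -42.83 [[23.9, -41.2], [16.6, -41.4]]
rail deg 1.31 y at x=-50 -44.38 [[24.0, -42.7], [16.6, -42.8]]
[315.48580001 214.21425512]
```

Call:
{"op": "step_arm", "data": {
  "moves": [
    {"tx": 0.3,"ty": 0,"tz": 3,"roll": 0},
    {"tx": 0.3,"ty": 0,"tz": 6,"roll": 0},
    {"tx": 0.3,"ty": 0,"tz": 8,"roll": 0},
    {"tx": 0.3,"ty": 0,"tz": 10,"roll": 0},
    {"tx": 0.3,"ty": 0,"tz": 10,"roll": 0}
  ]
}}

```text
t: 30.83
eef_pos: [624.2, 132.9, 78.3]
tcp_rot: [-3.141, -0.0, 1.638]
ft_force: [-0.5, -0.6, -0.2]
opening: 0.265
grip_force: 30.0
```

Call:
{"op": "step_arm", "data": {
  "moves": [
    {"tx": 0,"ty": 0,"tz": 2,"roll": 0},
    {"tx": 0,"ty": 0,"tz": 4,"roll": 0},
    {"tx": 0,"ty": 0,"tz": 6,"roll": 0},
    {"tx": 0,"ty": 0,"tz": 8,"roll": 0},
    {"tx": 0,"ty": 0,"tz": 10,"roll": 0},
    {"tx": 0,"ty": 0,"tz": 10,"roll": 0}
  ]
}}

```text
t: 31.33
eef_pos: [624.2, 132.9, 68.2]
tcp_rot: [-3.141, -0.0, 1.638]
ft_force: [-0.2, -0.2, -1.7]
opening: 0.266
grip_force: 30.0
```

Call:
{"op": "step_arm", "data": {
  "moves": [
    {"tx": 0,"ty": 0,"tz": 3,"roll": 0},
    {"tx": 0,"ty": 0,"tz": 6,"roll": 0},
    {"tx": 0,"ty": 0,"tz": 9,"roll": 0},
    {"tx": 0,"ty": 0,"tz": 12,"roll": 0},
    {"tx": 0,"ty": 0,"tz": 15,"roll": 0},
    {"tx": 0,"ty": 0,"tz": 18,"roll": 0},
    {"tx": 0,"ty": 0,"tz": 20,"roll": 0},
    {"tx": 0,"ty": 0,"tz": 20,"roll": 0}
  ]
}}

```text
t: 32.0
eef_pos: [624.2, 132.9, 48.1]
tcp_rot: [-3.141, -0.0, 1.638]
ft_force: [-0.2, 0.3, -1.2]
opening: 0.267
grip_force: 30.0
```

Call:
{"op": "step_arm", "data": {
  "moves": [
    {"tx": 0,"ty": 0,"tz": 1,"roll": 0},
    {"tx": 0,"ty": 0,"tz": 2,"roll": 0},
    {"tx": 0,"ty": 0,"tz": 2,"roll": 0}
  ]
}}

```text
t: 32.25
eef_pos: [624.4, 132.9, 46.5]
tcp_rot: [3.142, -0.0, 1.638]
ft_force: [0.2, 0.4, -1.0]
opening: 0.266
grip_force: 30.0
```

Call:
{"op": "step_arm", "data": {
  "moves": [
    {"tx": 0,"ty": 0,"tz": 0.5,"roll": 0},
    {"tx": 0,"ty": 0,"tz": 1,"roll": 0},
    {"tx": 0,"ty": 0,"tz": 1.5,"roll": 0},
    {"tx": 0,"ty": 0,"tz": 1.5,"roll": 0}
  ]
}}

```text
t: 32.58
eef_pos: [624.5, 132.9, 45.9]
tcp_rot: [3.141, -0.0, 1.638]
ft_force: [-2.6, 0.1, 6.4]
opening: 0.27
grip_force: 30.0
```

The shoulder is seated: force is up at TCP 45.9, and the expected height was 45.8. Release and retreat.

Call:
{"op": "step_arm", "data": {
  "grip": 50,
  "moves": [
    {"tx": 0,"ty": 0,"tz": 0,"roll": 0},
    {"tx": 0,"ty": 0,"tz": 0,"roll": 0},
    {"tx": 0,"ty": 0,"tz": 0,"roll": 0},
    {"tx": 0,"ty": 0,"tz": 0,"roll": 0},
    {"tx": 0,"ty": 0,"tz": -15,"roll": 0},
    {"tx": 0,"ty": 0,"tz": -40,"roll": 0},
    {"tx": 0,"ty": 0,"tz": -70,"roll": 0},
    {"tx": -25,"ty": 0,"tz": -90,"roll": 0},
    {"tx": -55,"ty": -3,"tz": -100,"roll": 0},
    {"tx": -60,"ty": -3,"tz": -100,"roll": 0},
    {"tx": -60,"ty": -3,"tz": -100,"roll": 0}
  ]
}}

```text
t: 33.5
eef_pos: [625.6, 71.4, 145.6]
tcp_rot: [3.141, 0.0, 1.636]
ft_force: [-0.5, 0.1, -0.0]
opening: 0.528
grip_force: 0.0
```

```bash
python3 - <<'E'
from pin import *
s=env.state();print(s['t'],s['eef_pos'],J(s['eef_pos']),s['tcp_rot'],s['ft_force'].round(1))
w=cam('wrist');pickle.dump(w,open('end.pkl','wb'));cv2.imwrite('pics/end.png',w['pixels'])
skew(w,range(4,70,4),xr=(240,380))
pin(w,76)
E
```

```text
33.5 [625.63493881  71.35818463 145.6144918 ] [-125.81828727  -23.46450329] [3.14052535e+00 5.10365232e-05 1.63552374e+00] [-0.5  0.1 -0. ]
L deg 0.86 y at x=-50 -12.23 [[23.1, -11.3], [-22.7, -11.7]]
R deg -0.28 y at x=-50 -41.0 [[23.1, -41.7], [-22.7, -41.0]]
rail deg -0.25 y at x=-50 -42.45 [[23.7, -42.6], [-22.5, -42.7]]
red [ 377   41   38  109 2917] V 120.0 65 154 ell [397.4  95.8] [ 20.8 139.1] world [677.6 155.9  76. ]
   circ ((677.8885498046875, 155.0968017578125), 35.9747314453125)
red [ 302  105   35   36 1001] V 137.0 78 172 ell [318.8 121.5] [33.2 33.6] world [624.  134.7  76. ]
   circ ((624.213623046875, 134.19314575195312), 12.492114067077637)
```

View pics/end.png

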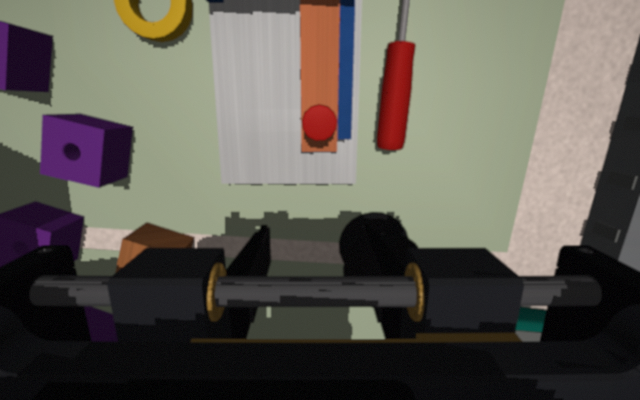

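The view shows the pin head at (319,122) seated on the bar, and the bar flush along the rail. The measured head position of (624.2,134.3) matches the hole. Handing in.

```bash
python3 -c "
from cell import env
print(env.job_done())"
```

```text
the job is handed in; nothing more can be done
None
```

I registered the busbar in the jig against the stop and rail, seated the locating pin through its hole with the head down on the bar, and handed in the job at about 33.5 s; no verdict came back.

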